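Close up two junction boxes: red-tag the cover that binds, torque down the good one

ROBOT

A 6-joint arm with a two-finger parallel gripper is mounted at the origin on the work surface. World frame = base frame: x ahead of the robot, y to its left, z up, the work surface at z = 0. Lengths are in m, angles in rad, forces in N, time in s.
With the tool pointing down it reaches from about 0.225 to 0.875 m from the base axis. Payload 3.4 kg.
Tool frame: the origin (TCP) lies at the very end of the fingers, on their centre line; the grasp point (between the pads) lies 19 mm behind it; z points along the fingers, y is the line along which they close (so a half turn about z gives the same grasp; the last joint's range is limited). The gripper opens to 85 mm and grips with 20 to 120 N. Pads are 22 mm wide; open, the fingers measure 114 mm over their backs; the gripper's body (76 mm by 85 mm) begins 54 mm behind the grasp point. The pads swing forward as they close: fully open they stand 13 mm farther back than shut.
Start: joints at [-1.28, 0.276, 1.505, -0, 1.361, -0.121], TCP at [0.23, -0.527, 0.198] pointing down, gripper open.
Joint ranges: [-2.89, 2.89], [-0.75, 2.08], [0.22, 2.7], [-1.18, 4.32], [0.11, 2.71], [-2.7, 2.7]. Speed limits (rad/s): [2.57, 2.57, 3.14, 3.14, 3.14, 3.14].

INTERFACE

Orientations are given as a unit quaternion [w, x, y, z].
In Python, from rig import manip, get_image, camera_info gives the robot as it stands. The module is installed in compiled form; this text tells all that it offers.
- The arm moves only by the shell command python3 -m crank 'ROWS' [FORCE]. ROWS is a JSON object of lists of equal length, an entry for each row: "translation": the shift along the tool's x, y, z in mm, a list of three; "roll": the turn about the tool's z in rad; "fingers": the opening, from 0 (shut) to 1 (fully open). A call has 1 to 8 rows; each row shifts and turns the commanded pose from where the row before left it, along the tool's axes as they then stand; what a row does not reach is not made up. A row lasts 1/10 s, in which the tool goes at most 50 mm and 8.59 degrees, less where a joint would pass 70% of its speed; a pose out of reach is approached as far as the arm can. A call is refused whole if a number of a shift passes 50 or a number of a turn 0.15, either way. A call with a gripper value outside its range is refused whole. The fingers move at their own pace and stop on an object; FORCE is the grip in N (left out, the last holds). Time passes only in rows, so rows that do not move let the fingers close. It gives the time, the measured TCP pose, the force, the opening and the grip force at its end, in the units of the state.
- manip.get_state(): the state, without advancing time (a new reading comes with each control period).
- get_image(name): name is "side" or "top" or "wrist"; returns the picture (400x640x3 uint8, blue, green, red); there is no depth.
- camera_info(name): a dict with "mtx" (3x3 intrinsics, pixels), "D" ([k1, k2, p1, p2, k3] as OpenCV has them; the pictures are not rectified), "rvec" (rotation vector, rad) and "tvec" (3), from world to camera coordinates, as OpenCV has them. Camera axes: x right, y down, z forward; pixel columns grow to the right and rows downward; lengths in m; the calibration is good to about 2 mm. A picture is of the moment at which its call begins: read the wrist's pose just before it. camera_info takes no time and is no camera call; for the wrist camera it gives the pose at the moment of the call.
- manip.sign_off(): hands the job in; it is judged then, once.
The state is a dict: "clock": time; "qpos": joint angles; "qd": joint speeds; "effort": joint torques, N m; "position": TCP position; "ee_rot": TCP orientation; "contact_force": force on the tool from outside, world axes, zero at the start; "moment": the same for the moment, N m; "width": finger opening in m; "gripper_force": force on a finger pad.
Only numpy, scipy, OpenCV 4.12 (cv2) and the standard library are available. Lean on these libraries where they do the work, as an engineer would, in place of code of your own. Each camera call takes 0.05 s, during which the arm holds its last target. There are 200 camera calls.

TASK

Close up the two grey junction boxes: swing down the hinged cover of each. A cover that swings freely is shut fully, then its orange torque-limiting knob is turned clockwise until it slips and clicks, and no further (one click is enough, three at most). If a cover binds part-way, do not force it: swing it back until it stands wide open against its stop and lay the red reject plate inside that box; leave the other things on the bench alone.

Things in the scene. Friction and masses are not known exactly. Their poses are not given: they have to be found in the camera images.
- box_a: grey steel junction box A, screwed to the bench: 140 mm (its x) by 170 mm (its y), 65 mm high, walls 3 mm, top open under its hinged cover. Origin at the centre of its underside; x points from front to hinge side, z up. Inside: a boss at the front wall (x -67 to -33, y -9 to 9, 62 mm high), terminals along the +y wall (y over 63, 31 mm high); floor otherwise free. Its cover may bind or not
- box_a_floor (a point): middle of the free floor inside box A: 12 mm towards the hinge from the box's centre, 5 mm above the bench; axes as the box
- cover_a (a joint): angle of box A's cover: 0 shut flat on the box, 1.57 upright, 1.75 wide open against its stop. A stiff friction hinge holds it where it is left (1 to 4 N at the free edge moves it). A good cover goes down to 0; a binding one comes up hard well before (between 0.4 and 0.9)
- leaf_a (a joint): how far the springy hinge leaves of box A's cover are bent by forcing it, in rad, to be added to the cover angle: 0 when left alone, negative towards shut, about 0.03 per 10 N at the free edge
- cover_a_hinge (a point): middle of the hinge line of box A, at its far top edge, 65 mm above the bench; turns with the cover: y along the hinge line, -x towards the free edge, z square out of the outer face (up when shut). The outer face lies 4 mm out from here
- cover_a_edge (a point): middle of the free edge of box A's cover, 142 mm from the hinge line, half-way through the 4 mm thick cover; cover 174 mm wide along the hinge line; axes as cover_a_hinge
- screw_a (a joint): turn of the captive cover screw of box A with its 42 mm steel hub (red mark), clockwise seen from outside, in rad: it starts somewhere between 0.5 and 1.1, turns with about 0.1 N m, and stops dead at 1.9, when it is home
- knob_a (a joint): slip of box A's knob on its screw, clockwise, in rad: stays near 0 while screw and knob turn together; once the screw is home the knob slips at 0.4 N m; a tooth passes at about 0.21, 0.63, 1.05 (first, second, third click), the torque sagging to 0.12 and jumping up again at each notch, every 0.42. It stays where it is left
- knob_a_grip (a point): grip point of box A's orange wing knob, on its turning axis, 112 mm from the hinge line on the outer face of the cover, 32 mm out (101 mm above the bench when shut); z along the axis outwards, x along the wing. Wing 56 mm long, 14 mm thick, 6 to 44 mm above the outer face; up to 12 mm a 35 mm round collar, up to 6 mm the hub
- box_b: grey steel junction box B, screwed to the bench: 140 mm (its x) by 170 mm (its y), 65 mm high, walls 3 mm, top open under its hinged cover. Origin at the centre of its underside; x points from front to hinge side, z up. Inside: a boss at the front wall (x -67 to -33, y -9 to 9, 62 mm high), terminals along the +y wall (y over 63, 31 mm high); floor otherwise free. Its cover may bind or not
- box_b_floor (a point): middle of the free floor inside box B: 12 mm towards the hinge from the box's centre, 5 mm above the bench; axes as the box
- cover_b (a joint): angle of box B's cover: 0 shut flat on the box, 1.57 upright, 1.75 wide open against its stop. A stiff friction hinge holds it where it is left (1 to 4 N at the free edge moves it). A good cover goes down to 0; a binding one comes up hard well before (between 0.4 and 0.9)
- leaf_b (a joint): how far the springy hinge leaves of box B's cover are bent by forcing it, in rad, to be added to the cover angle: 0 when left alone, negative towards shut, about 0.03 per 10 N at the free edge
- cover_b_hinge (a point): middle of the hinge line of box B, at its far top edge, 65 mm above the bench; turns with the cover: y along the hinge line, -x towards the free edge, z square out of the outer face (up when shut). The outer face lies 4 mm out from here
- cover_b_edge (a point): middle of the free edge of box B's cover, 142 mm from the hinge line, half-way through the 4 mm thick cover; cover 174 mm wide along the hinge line; axes as cover_b_hinge
- screw_b (a joint): turn of the captive cover screw of box B with its 42 mm steel hub (red mark), clockwise seen from outside, in rad: it starts somewhere between 0.5 and 1.1, turns with about 0.1 N m, and stops dead at 1.9, when it is home
- knob_b (a joint): slip of box B's knob on its screw, clockwise, in rad: stays near 0 while screw and knob turn together; once the screw is home the knob slips at 0.4 N m; a tooth passes at about 0.21, 0.63, 1.05 (first, second, third click), the torque sagging to 0.12 and jumping up again at each notch, every 0.42. It stays where it is left
- knob_b_grip (a point): grip point of box B's orange wing knob, on its turning axis, 112 mm from the hinge line on the outer face of the cover, 32 mm out (101 mm above the bench when shut); z along the axis outwards, x along the wing. Wing 56 mm long, 14 mm thick, 6 to 44 mm above the outer face; up to 12 mm a 35 mm round collar, up to 6 mm the hub
- reject_plate_center (a point): red reject plate with a blank white panel, 100 x 44 x 10 mm, loose, lying flat on the bench to the left or right of the boxes; this is its centre, half-way up, x along its length
- screwdriver: red-handled screwdriver 200 mm long lying on the bench, to be left alone; origin under its middle
- power_pack: white power pack 62 x 72 x 85 mm with a steel nipple on top, standing behind the boxes, to be left alone; origin at the centre of its underside
- blue_carton: dark blue carton 70 x 90 x 65 mm beside the left box, to be left alone; origin at the centre of its underside
There are look-alikes about, which are no part of the job. What is shaped like the box_b but pink, purple or yellow is not meant.

How it is judged:
By the outcome, as a careful person would: the job done as asked, in the order asked, and still so for the second after the job is handed in, with the robot touching nothing.
It also fails if it takes over 72 s, if anything falls off the work surface, if the arm or the gripper's body presses on something with over 40 N, if the wrist force passes 120 N, or if a joint passes its speed limit or range.

## Working session

There is one attempt and no reset: what is moved stays moved. The work goes in short steps, Python scripts to look and compute and a shell command to move; the robot and the scene stay as the last step left them, time stands still between calls to the robot, and variables do not carry over. Pictures are saved under pics/ and viewed, at most 10 in all, crops included, and the job is handed in when it is done.

```bash
mkdir -p pics; cat > h.py <<'E'
import numpy as np, cv2
from rig import manip, get_image, camera_info
def ray(n,px,ci=None):
    c=ci or camera_info(n); R,_=cv2.Rodrigues(np.array(c["rvec"],float)); t=np.array(c["tvec"],float).ravel()
    u=cv2.undistortPoints(np.array([[px]],float),np.array(c["mtx"],float),np.array(c["D"],float))[0,0]
    return -R.T@t, R.T@np.array([u[0],u[1],1.])
def onz(n,px,z,ci=None):
    o,d=ray(n,px,ci); return o+d*(z-o[2])/d[2]
def proj(n,P,ci=None):
    c=ci or camera_info(n)
    return cv2.projectPoints(np.array(P,float).reshape(-1,3),np.array(c["rvec"],float),np.array(c["tvec"],float),np.array(c["mtx"],float),np.array(c["D"],float))[0][:,0]
def two(n1,p1,n2,p2):
    a,d=ray(n1,p1);b,e=ray(n2,p2);d/=np.linalg.norm(d);e/=np.linalg.norm(e)
    s=np.linalg.lstsq(np.c_[d,-e],b-a,rcond=None)[0];return (a+s[0]*d+b+s[1]*e)/2,np.linalg.norm(a+s[0]*d-b-s[1]*e)
def tool():
    s=manip.get_state();w,x,y,z=s["ee_rot"]
    from scipy.spatial.transform import Rotation as Ro
    return np.array(s["position"]),Ro.from_quat([x,y,z,w]).as_matrix(),s
E
python3 - <<'E'
from h import *
for n in("top","side"):
    cv2.imwrite(f"pics/{n}0.png",get_image(n)); o,d=ray(n,(320,200)); print(n,o,d)
p,R,s=tool();print(p,R.round(3),s["contact_force"])
E
```

```text
top [ 0.34779633 -0.12482312  1.70588547] [ 0.13107671  0.02552879 -0.99105702]
side [-0.19929784  0.83330101  1.17601863] [ 0.46791989 -0.6035282  -0.64561708]
[ 0.22997822 -0.52641388  0.19712488] [[ 0.916  0.4   -0.   ]
 [ 0.4   -0.916  0.002]
 [ 0.    -0.002 -1.   ]] [0.332027   1.59392268 0.14614293]
```

View pics/top0.png

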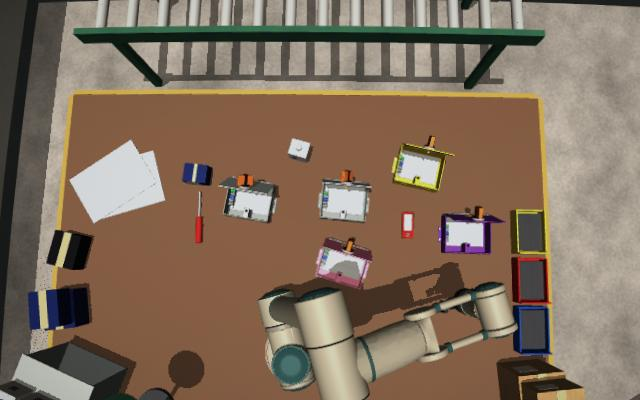

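View pics/side0.png

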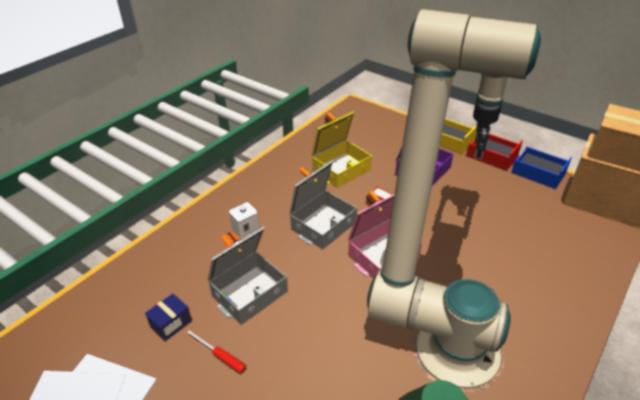

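Top view: grey boxes at (249,200) and (344,200); pink (343,262), purple (466,233) and yellow (420,167) are look-alikes. The red plate with its white panel is at (407,224), the screwdriver at (199,218), the power pack at (300,149) and the blue carton at (196,173). I'll take a close crop to confirm these.

```bash
python3 - <<'E'
from h import *
im=cv2.imread("pics/top0.png")[140:260,180:440]
cv2.imwrite("pics/crop0.png",cv2.resize(im,None,fx=3,fy=3,interpolation=cv2.INTER_CUBIC))
im=cv2.imread("pics/side0.png")[160:330,190:390]
cv2.imwrite("pics/crop1.png",cv2.resize(im,None,fx=3.5,fy=3.5,interpolation=cv2.INTER_CUBIC))
E
```

```text
(no output)
```

View pics/crop0.png

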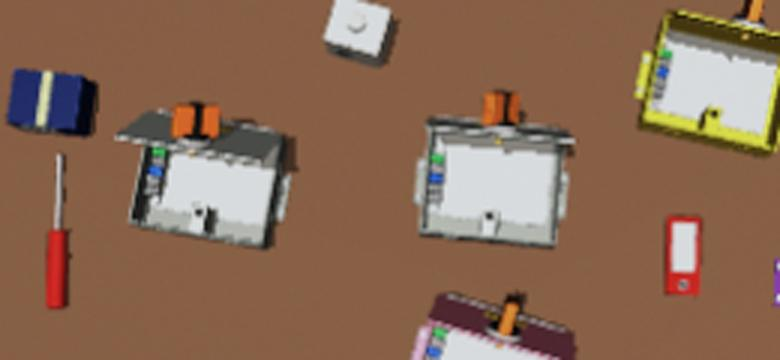

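View pics/crop1.png

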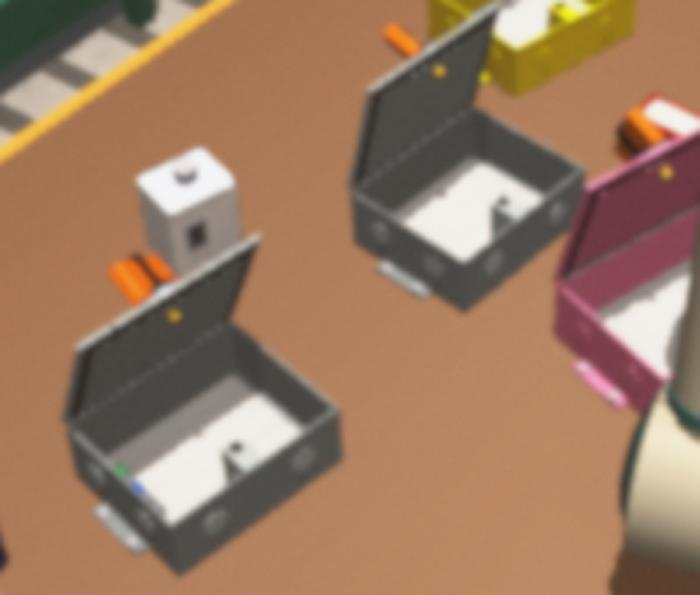

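```bash
python3 - <<'E'
from h import *
T=lambda x,y:(180+x/3,140+y/3); S=lambda x,y:(190+x/3.5,160+y/3.5)
for nm,t,s in [("L FL",(131,224),(178,522)),("L FR",(268,248),(341,412)),("R FL",(419,237),(465,262)),("R FR",(557,247),(584,175))]:
    print(nm,two("top",T(*t),"side",S(*s)),onz("top",T(*t),.065),onz("side",S(*s),.065),onz("top",T(*t),0.))
print("R hinge",onz("side",S(355,190),.065),"L hinge",onz("side",S(68,418),.065), onz("top",T(287,143),.065),onz("top",T(573,150),.065))
# plate
for n in("top","side"):
    im=get_image(n);h=cv2.cvtColor(im,cv2.COLOR_BGR2HSV)
    m=(((h[...,0]<6)|(h[...,0]>174))&(h[...,1]>170)&(h[...,2]>80)).astype(np.uint8)
    for c in cv2.findContours(m,0,2)[0]:
        if cv2.contourArea(c)>20: 
            r=cv2.minAreaRect(c);print(n,r)
            if n=="top":print([onz(n,q,.01).round(3) for q in cv2.boxPoints(r)])
    m=((h[...,0]>=6)&(h[...,0]<16)&(h[...,1]>215)&(h[...,2]>120)).astype(np.uint8)
    for c in cv2.findContours(m,0,2)[0]:
        if cv2.contourArea(c)>8: print("orange",n,cv2.minAreaRect(c))
E
```

```text
L FL (array([0.5044051 , 0.27622268, 0.06285061]), np.float64(7.784023205153019e-05)) [0.50423182 0.27572227 0.065     ] [0.50301029 0.27728032 0.065     ] [0.51042866 0.29158898 0.        ]
L FR (array([0.48106906, 0.10753037, 0.04958485]), np.float64(0.006155683785913645)) [0.4772921  0.10361999 0.065     ] [0.47451082 0.11886584 0.065     ] [0.48242178 0.11266925 0.        ]
R FL (array([ 0.4966061 , -0.08097502,  0.06408036]), np.float64(0.006019613188053896)) [ 0.49397166 -0.08261587  0.065     ] [ 0.49872463 -0.07882863  0.065     ] [ 0.49976206 -0.08094393  0.        ]
R FR (array([ 0.48759104, -0.25253713,  0.04930552]), np.float64(0.004551303023033556)) [ 0.48432613 -0.25247633  0.065     ] [ 0.47999222 -0.23633069  0.065     ] [ 0.48973445 -0.25753302  0.        ]
R hinge [ 0.63660529 -0.09427955  0.065     ] L hinge [0.64636546 0.25504936 0.065     ] [0.60882814 0.08411971 0.065     ] [ 0.60523334 -0.27166108  0.065     ]
top ((532.206787109375, 279.9898986816406), (47.309600830078125, 30.23234748840332), 87.20729064941406)
[array([ 0.365, -0.829,  0.01 ]), array([ 0.372, 
[... 341 characters left out ...]
,  0.01 ]), array([ 0.432, -0.437,  0.01 ]), array([ 0.431, -0.395,  0.01 ])]
side ((228.61074829101562, 359.1275329589844), (36.537742614746094, 10.486169815063477), 34.99201965332031)
side ((471.4117431640625, 148.14706420898438), (6.941775321960449, 17.46290397644043), 12.528807640075684)
side ((500.46954345703125, 152.02903747558594), (33.11924362182617, 30.22130584716797), 19.79887580871582)
orange side ((227.38003540039062, 239.34002685546875), (9.0, 6.600000381469727), 53.13010025024414)
orange side ((304.0000305175781, 171.50001525878906), (6.363961219787598, 2.1213202476501465), 45.0)
orange side ((330.0000305175781, 116.5000228881836), (6.363961219787598, 2.1213202476501465), 45.0)
```

```bash
cat >> h.py <<'E'
BOX={"L":(np.array([.560,.179,0]),-.156),"R":(np.array([.559,-.1715,0]),-.057)}
def bw(k,p):
    c,a=BOX[k]; M=np.array([[np.cos(a),-np.sin(a),0],[np.sin(a),np.cos(a),0],[0,0,1]]); return c+M@np.array(p,float)
def go(k,p):
    "shift in tool mm from present TCP to box-frame point"
    t,R,s=tool(); print((R.T@(bw(k,p)-t)*1000).round(0), "heading",round(np.arctan2(R[1,0],R[0,0]),3),"box yaw",BOX[k][1])
E
python3 - <<'E'
from h import *
T=lambda q:np.round((q-[180,140])*3); S=lambda q:np.round((q-[190,160])*3.5)
for k in "LR":
  for th in(1.1,1.25,1.4,1.57,1.75):
    P=[bw(k,(.07-.142*np.cos(th),y,.065+.142*np.sin(th))) for y in(.087,-.087)]
    print(k,th,T(proj("top",P)).tolist(),S(proj("side",P)).tolist())
print("pack",onz("top",(300,149),.09))
E
```

```text
L 1.1 [[118.0, 149.0], [265.0, 174.0]] [[97.0, 353.0], [279.0, 240.0]]
L 1.25 [[120.0, 131.0], [267.0, 157.0]] [[80.0, 332.0], [263.0, 220.0]]
L 1.4 [[122.0, 113.0], [270.0, 138.0]] [[63.0, 312.0], [246.0, 202.0]]
L 1.57 [[126.0, 92.0], [274.0, 117.0]] [[44.0, 294.0], [227.0, 186.0]]
L 1.75 [[131.0, 71.0], [278.0, 96.0]] [[26.0, 279.0], [207.0, 173.0]]
R 1.1 [[420.0, 161.0], [571.0, 172.0]] [[402.0, 116.0], [530.0, 22.0]]
R 1.25 [[421.0, 143.0], [573.0, 154.0]] [[384.0, 99.0], [513.0, 7.0]]
R 1.4 [[422.0, 125.0], [575.0, 136.0]] [[366.0, 85.0], [496.0, -6.0]]
R 1.57 [[424.0, 104.0], [576.0, 115.0]] [[346.0, 72.0], [475.0, -18.0]]
R 1.75 [[425.0, 82.0], [577.0, 93.0]] [[325.0, 63.0], [454.0, -26.0]]
pack [ 0.75180883 -0.00526094  0.09      ]
```

Both greys have white interiors and orange knobs, and their covers stand at about 1.2 rad (left) and 1.35 rad (right). They project consistently in both views, and the red plate at crop (683,255) matches its description. I'll start with the right box, going behind its cover on its -y side.

```bash
python3 -m crank '{"translation":[[0,0,-30],[0,0,-30],[0,0,0],[0,0,0],[25,-40,0],[25,-40,0],[25,-40,0],[25,-40,0]],"roll":[0.15,0.15,0.15,0.018,0,0,0,0],"fingers":[0,0,0,0,0,0,0,0]}' 40
python3 - <<'E'
from h import *
go("R",(.10,-.06,.25)); print(tool()[2]["width"])
E
```

```text
clock: 1.0
position: [0.3393, -0.3708, 0.2568]
ee_rot: [-0.001, 1.0, -0.027, -0.001]
contact_force: [1.3, -0.3, 0.4]
width: -0.0003
gripper_force: 0.0
[ 308. -151.    7.] heading -0.054 box yaw -0.057
-0.0002875472064016344
```

```bash
python3 -m crank '{"translation":[[20,-38,0],[20,-38,0],[20,-38,0],[20,-37,0]],"roll":[0,0,0,0],"fingers":[0,0,0,0]}'
python3 - <<'E'
from h import *
ci=camera_info("wrist"); cv2.imwrite("pics/w0.png",get_image("wrist"))
print(ray("wrist",(320,200),ci)); go("R",(.10,-.06,.25))
for p in [(-.07,.085,.065),(-.07,-.085,.065),(.07,.085,.065),(.07,-.085,.065)]: print(proj("wrist",[bw("R",p)],ci))
E
```

```text
clock: 1.4
position: [0.4274, -0.2245, 0.2569]
ee_rot: [-0.001, 1.0, -0.027, -0.001]
contact_force: [0.7, -0.6, 1.0]
width: -0.0002
gripper_force: 0.0
(array([ 0.50003132, -0.22845699,  0.43172956]), array([-0.2790524 ,  0.00848089, -0.96027365]))
[226.   8.   7.] heading -0.049 box yaw -0.057
[[173.49827907 111.50194088]]
[[342.22940585 112.49156738]]
[[154.18218614 -52.71375472]]
[[346.21155616 -50.73356452]]
```

View pics/w0.png

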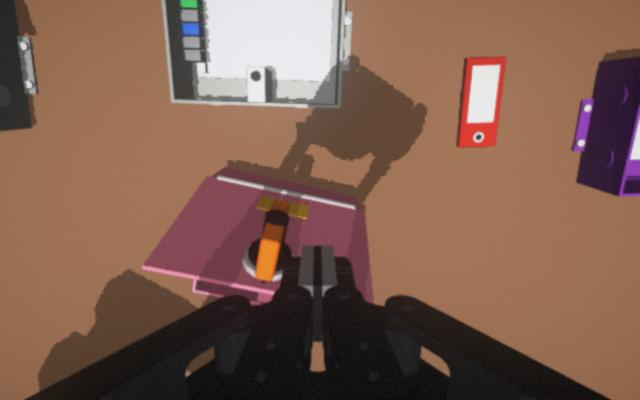

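The wrist view shows the grey box's front rim from (171,102) to (340,106), the red plate's corners at (466,58), (505,58), (495,146) and (458,147), and the pink look-alike below. I'll refine the right box and plate poses from these.

```bash
python3 - <<'E'
from h import *
ci=camera_info("wrist")
a=onz("wrist",(171,101.5),.065,ci);b=onz("wrist",(340.5,106),.065,ci);d=a-b
yaw=np.arctan2(-d[0],d[1]);m=(a+b)/2;c=m+.0705*np.array([np.cos(yaw),np.sin(yaw),0]);print(a,b,np.linalg.norm(d),yaw,c)
P=[onz("wrist",q,.01,ci) for q in((466,58),(505,58),(495,146),(458,147))];print(np.round(P,4),np.mean(P,0))
E
```

```text
[ 0.50691802 -0.07355125  0.065     ] [ 0.49464802 -0.24316291  0.065     ] 0.17005489776700908 -0.07221592107055698 [ 0.57109926 -0.16344388  0.065     ]
[[ 0.5373 -0.3861  0.01  ]
 [ 0.5347 -0.4285  0.01  ]
 [ 0.4383 -0.427   0.01  ]
 [ 0.4393 -0.3839  0.01  ]] [ 0.4873992  -0.40638745  0.01      ]
```

```bash
python3 - <<'E'
from h import *
p,_,s=tool();print(p,np.abs(s["qd"]).max())
ci=camera_info("wrist");im=get_image("wrist");cv2.imwrite("pics/w1.png",im);h=cv2.cvtColor(im,cv2.COLOR_BGR2HSV)
o=cv2.imread("pics/w0.png")
def plate(im):
    h=cv2.cvtColor(im,cv2.COLOR_BGR2HSV);m=(((h[...,0]<6)|(h[...,0]>174))&(h[...,1]>170)&(h[...,2]>80)).astype(np.uint8);m[:,:400]=0
    c=max(cv2.findContours(m,0,2)[0],key=cv2.contourArea);return cv2.minAreaRect(c)
print(plate(o),plate(im)); print(onz("wrist",plate(im)[0],.01,ci))
print(cv2.phaseCorrelate(*[np.float32(cv2.cvtColor(x,6)[:130]) for x in(o,im)]))
E
```

```text
[ 0.4304695  -0.21832683  0.25704786] 0.1557994818450044
((481.1219177246094, 101.4024429321289), (38.54060745239258, 93.53551483154297), 6.34019136428833) ((488.1385192871094, 105.39231872558594), (38.82286834716797, 94.01832580566406), 7.125016689300537)
[ 0.4852354  -0.41488917  0.01      ]
((8.423967068890477, 4.147629928784852), 0.5684789867754336)
```

```bash
python3 -m crank '{"translation":[[0,0,0],[0,0,0]],"roll":[0,0],"fingers":[0,0]}' >/dev/null
python3 - <<'E'
from h import *
ci=camera_info("wrist");im=get_image("wrist");cv2.imwrite("pics/w2.png",im);o=cv2.imread("pics/w0.png")
sh,_=cv2.phaseCorrelate(*[np.float32(cv2.cvtColor(x,6)[:130]) for x in(o,im)]);sh=np.array(sh)
a=onz("wrist",np.array((171,101.5))+sh,.065,ci);b=onz("wrist",np.array((340.5,106))+sh,.065,ci);d=a-b
yaw=np.arctan2(-d[0],d[1]);m=(a+b)/2;c=m+.0705*np.array([np.cos(yaw),np.sin(yaw),0]);print(sh,np.linalg.norm(d),yaw,c)
h=cv2.cvtColor(im,cv2.COLOR_BGR2HSV);m=(((h[...,0]<6)|(h[...,0]>174))&(h[...,1]>170)&(h[...,2]>80)).astype(np.uint8);m[:,:400]=0
r=cv2.minAreaRect(max(cv2.findContours(m,0,2)[0],key=cv2.contourArea));print(onz("wrist",r[0],.01,ci),np.round([onz("wrist",q,.01,ci) for q in cv2.boxPoints(r)],4))
BOX["R"]=(np.array([c[0],c[1],0]),yaw);go("R",(.10,-.06,.25))
E
```

```text
[-3.03136378  0.21679233] 0.16958197169227207 -0.07880544879330224 [ 0.56687935 -0.1718108   0.065     ]
[ 0.4848048  -0.41533465  0.01      ] [[ 0.4351 -0.3912  0.01  ]
 [ 0.5374 -0.3948  0.01  ]
 [ 0.5309 -0.4376  0.01  ]
 [ 0.428  -0.4373  0.01  ]]
[236.  -1.   7.] heading -0.057 box yaw -0.07880544879330224
```

```bash
python3 - <<'E'
from h import *
ci=camera_info("wrist");o=cv2.imread("pics/w0.png");im=cv2.imread("pics/w2.png")
P=[]
for x,y in((171,101.5),(340.5,106)):
    x0,y0=int(x)-30,int(y)-30;r=cv2.matchTemplate(im[:170,100:400],o[y0:y0+50,x0:x0+60],cv2.TM_CCOEFF_NORMED);_,v,_,l=cv2.minMaxLoc(r)
    q=(x+l[0]+100-x0,y+l[1]-y0);print(v,q);P.append(onz("wrist",q,.065,ci))
a,b=P;d=a-b;yaw=np.arctan2(-d[0],d[1]);c=(a+b)/2+.0705*np.array([np.cos(yaw),np.sin(yaw),0]);print(np.linalg.norm(d),yaw,c)
BOX["R"]=(np.array([c[0],c[1],0]),yaw);go("R",(.10,-.06,.25))
E
```

```text
0.9919891357421875 (168, 101.5)
0.9824988842010498 (338.5, 106)
0.17062302221727266 -0.0797905597106703 [ 0.56712627 -0.17281975  0.065     ]
[236.  -0.   7.] heading -0.057 box yaw -0.0797905597106703
```

```bash
sed -i 's/"R":(np.array(\[.559,-.1715,0\]),-.057)/"R":(np.array([.567,-.1725,0]),-.076)/' h.py
python3 -m crank '{"translation":[[47,0,0],[47,0,0],[47,0,0],[47,0,0],[47,0,0],[0,0,0]],"roll":[0.02,0,0,0,0,0],"fingers":[0,0,0,0,0,0]}'
python3 -m crank '{"translation":[[0,0,35],[0,0,30],[0,0,0],[0,0,0]],"roll":[0,0,0,0],"fingers":[0,0,0,0]}'
python3 - <<'E'
from h import *
go("R",(.0575,-.06,.188));t,R,s=tool();print(t,s["contact_force"])
E
```

```text
clock: 2.35
position: [0.6663, -0.2457, 0.2535]
ee_rot: [-0.001, 0.999, -0.038, -0.0]
contact_force: [-0.7, -0.5, -0.2]
width: 0.0003
gripper_force: 0.0
clock: 2.75
position: [0.6608, -0.2447, 0.1929]
ee_rot: [-0.0, 0.999, -0.039, -0.001]
contact_force: [0.2, -0.3, 0.9]
width: -0.0
gripper_force: 0.0
[-42.  -5.   5.] heading -0.078 box yaw -0.076
[ 0.66082986 -0.24473378  0.19293485] [ 0.17723217 -0.30461119  0.85017557]
```

```bash
cat > chk.py <<'E'
import sys;from h import *
k,lim=sys.argv[1],float(sys.argv[2]);t,R,s=tool();c,a=BOX[k];d=t-c
x=d[0]*np.cos(a)+d[1]*np.sin(a);y=-d[0]*np.sin(a)+d[1]*np.cos(a);f=np.array(s["contact_force"])
fx=f[0]*np.cos(a)+f[1]*np.sin(a)
print("box xyz",np.round([x*1e3,y*1e3,t[2]*1e3],1),"f x,z",round(fx,1),round(f[2],1),"clk",round(s["clock"],2))
sys.exit(np.linalg.norm(f)>lim)
E
python3 -m crank '{"translation":[[-25,0,3],[-17,0,2],[-9,0,2.5],[-9,0,2.5],[0,0,0]],"roll":[0,0,0,0,0],"fingers":[0,0,0,0,0]}' >/dev/null; python3 chk.py R 9 && python3 -m crank '{"translation":[[-7,0,3.5],[-7,0,3.5],[-8,0,4]],"roll":[0,0,0],"fingers":[0,0,0]}' >/dev/null; python3 chk.py R 9 && python3 -m crank '{"translation":[[-5,0,3.5]],"roll":[0],"fingers":[0]}' >/dev/null; python3 chk.py R 9 && python3 -m crank '{"translation":[[-5,0,3.5]],"roll":[0],"fingers":[0]}' >/dev/null; python3 chk.py R 9 && python3 -m crank '{"translation":[[-5,0,3.5]],"roll":[0],"fingers":[0]}' >/dev/null; python3 chk.py R 9 && python3 -m crank '{"translation":[[-5,0,4]],"roll":[0],"fingers":[0]}' >/dev/null; python3 chk.py R 9
```

```text
box xyz [ 39.3 -63.9 183.9] f x,z 0.1 0.7 clk 3.25
box xyz [ 39.3 -63.9 183.9] f x,z 0.1 0.7 clk 3.25
box xyz [ 39.3 -63.9 183.9] f x,z 0.1 0.7 clk 3.25
box xyz [ 39.3 -63.9 183.9] f x,z 0.1 0.7 clk 3.25
box xyz [ 39.3 -63.9 183.9] f x,z 0.1 0.7 clk 3.25
box xyz [ 39.3 -63.9 183.9] f x,z 0.1 0.7 clk 3.25False
False
False
False
False
False
```

```bash
sed -i 's/sys.exit(\(.*\))$/sys.exit(int(\1))/' chk.py
C="python3 chk.py R 9"
python3 -m crank '{"translation":[[-7,0,3.5],[-7,0,3.5],[-8,0,4]],"roll":[0,0,0],"fingers":[0,0,0]}' >/dev/null; $C && python3 -m crank '{"translation":[[-5,0,3.5]],"roll":[0],"fingers":[0]}' >/dev/null && $C && python3 -m crank '{"translation":[[-5,0,3.5]],"roll":[0],"fingers":[0]}' >/dev/null && $C && python3 -m crank '{"translation":[[-5,0,3.5]],"roll":[0],"fingers":[0]}' >/dev/null && $C && python3 -m crank '{"translation":[[-5,0,4]],"roll":[0],"fingers":[0]}' >/dev/null && $C
```

```text
box xyz [ 17.5 -63.5 171.4] f x,z -0.2 -0.1 clk 3.55
box xyz [ 11.9 -63.5 167.7] f x,z -0.3 -0.4 clk 3.65
box xyz [  7.3 -63.5 164.4] f x,z -0.1 0.6 clk 3.75
box xyz [  2.5 -63.6 161. ] f x,z -0.4 -0.1 clk 3.85
box xyz [ -2.5 -63.6 157.1] f x,z -0.8 0.5 clk 3.95
```

```bash
python3 - <<'E'
from h import *
a=get_image("side")[130:280,240:440];b=get_image("top")[120:260,270:430]
cv2.imwrite("pics/s1.png",np.hstack([cv2.resize(a,(533,400),interpolation=2),cv2.resize(b,(267,400*140*160//160//140*1),interpolation=2)]))
E
```

```text
(no output)
```

View pics/s1.png

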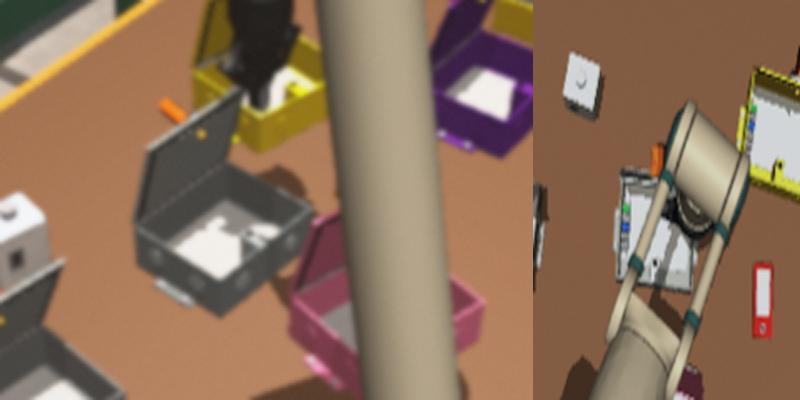

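```bash
python3 - <<'E'
from h import *
S=lambda q:np.round((q-[240,130])*2.667)
t,R,s=tool();print("tcp",t,S(proj("side",[t,t+[0,0,.06]])))
for th in(1.0,1.2,1.35,1.5,1.6,1.75): print(th,S(proj("side",[bw("R",(.07-.142*np.cos(th),y,.065+.142*np.sin(th))) for y in(.087,-.087)])).tolist())
print("rim FL,FR,HL",S(proj("side",[bw("R",(-.07,.085,.065)),bw("R",(-.07,-.085,.065)),bw("R",(.07,.085,.065))])).tolist())
E
```

```text
tcp [ 0.5589104  -0.23542401  0.15673484] [[259. 130.]
 [260.  89.]]
1.0 [[175.0, 174.0], [274.0, 104.0]]
1.2 [[158.0, 156.0], [258.0, 87.0]]
1.35 [[145.0, 144.0], [245.0, 76.0]]
1.5 [[131.0, 135.0], [232.0, 67.0]]
1.6 [[122.0, 129.0], [223.0, 62.0]]
1.75 [[109.0, 123.0], [210.0, 57.0]]
rim FL,FR,HL [[219.0, 276.0], [312.0, 203.0], [132.0, 223.0]]
```

```bash
python3 - <<'E'
from h import *
a=get_image("side")[140:240,270:380];b=get_image("wrist");t,R,s=tool()
u=proj("side",[t])[0];print(t,(u-[270,140])*4.5)
cv2.imwrite("pics/s2.png",np.vstack([np.hstack([cv2.resize(a,None,fx=4.5,fy=4.5,interpolation=2)[:, :320],cv2.resize(b,(480,450))])]))
E
```

```text
[ 0.56008585 -0.23581359  0.15741933] [301.21803295 172.83569443]
```

View pics/s2.png

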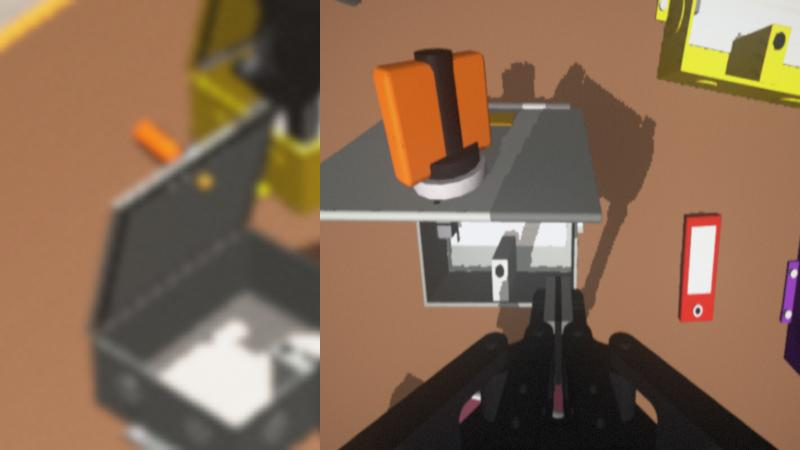

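```bash
python3 - <<'E'
from h import *
ci=camera_info("wrist");t,R,s=tool();W=lambda x,y:((x-320)*4/3,y*8/9)
q=proj("wrist",[t],ci)[0];print("tcp px in crop",q[0]*.75+320,q[1]*9/8)
a=onz("wrist",W(425,305),.065,ci);b=onz("wrist",W(577,303),.065,ci);print(a,b,np.linalg.norm(a-b),"expected",bw("R",(-.07,.085,.065)),bw("R",(-.07,-.085,.065)))
c,yw=BOX["R"]
for nm,px in(("free",(601,217)),("hinge?",(582,110))):
    o,d=ray("wrist",W(*px),ci)
    M=np.array([[np.cos(yw),np.sin(yw),0],[-np.sin(yw),np.cos(yw),0],[0,0,1]]);o=M@(o-c);d=M@d
    k=(-.087-o[1])/d[1];print(nm,(o+k*d), [np.round(o+d*(z-o[2])/d[2],3) for z in(.065,.15,.2)])
E
```

```text
tcp px in crop 558.1693216401206 269.3504751401511
[ 0.5050998  -0.08306394  0.065     ] [ 0.49342745 -0.25188258  0.065     ] 0.16922167702670105 expected [ 0.50365585 -0.08243048  0.065     ] [ 0.49074828 -0.25193976  0.065     ]
free [ 0.03324452 -0.087       0.19329362] [array([-0.001, -0.109,  0.065]), array([ 0.022, -0.094,  0.15 ]), array([ 0.035, -0.086,  0.2  ])]
hinge? [ 0.07065968 -0.087       0.06335841] [array([ 0.071, -0.087,  0.065]), array([ 0.071, -0.079,  0.15 ]), array([ 0.071, -0.075,  0.2  ])]
```

```bash
python3 - <<'E'
from h import *
ci=camera_info("wrist");t,R,s=tool();im=cv2.imread("pics/w2.png")
for dx in(0,.004,.011):
  for dz in(0,.01,.02): print(dx,dz,proj("wrist",[t+R@[dx,0,-dz]],ci).round(0))
print(cv2.cvtColor(im,6)[225:275:2,316],cv2.cvtColor(im,6)[225:275:2,310])
print(s["qpos"],s["contact_force"])
E
```

```text
0 0 [[318. 239.]]
0 0.01 [[318. 247.]]
0 0.02 [[318. 255.]]
0.004 0 [[318. 232.]]
0.004 0.01 [[318. 240.]]
0.004 0.02 [[318. 248.]]
0.011 0 [[318. 220.]]
0.011 0.01 [[318. 227.]]
0.011 0.02 [[318. 234.]]
[92 90 90 90 90 93 91 91 93 89 68 33 33 27 31 31 29 27 34 28 30 32 29 27
 28] [95 91 91 93 93 94 91 92 90 91 80 70 68 68 69 68 67 68 68 71 68 68 68 67
 65]
[-5.12977304e-01  3.48566339e-01  1.49937501e+00  3.64119774e-05
  1.29328122e+00  1.13413638e+00] [-0.20784201 -0.29705772 -0.08845967]
```

The wrist and side views agree that the fingertips are about 30 mm above the nominal TCP, so they passed over the cover, which is still at about 1.3 rad. I'll measure this with a light touch on the bench.

```bash
C="python3 chk.py R 5"
python3 -m crank '{"translation":[[-15,45,0],[-15,45,0],[-5,5,30],[0,0,40],[0,0,40],[0,0,0]],"roll":[0,0,0,0,0,0],"fingers":[0,0,0,0,0,0]}' >/dev/null; $C && python3 -m crank '{"translation":[[0,0,20]],"roll":[0],"fingers":[0]}'>/dev/null && $C && for i in 1; do :; done && python3 -m crank '{"translation":[[0,0,8]],"roll":[0],"fingers":[0]}'>/dev/null && $C && python3 -m crank '{"translation":[[0,0,5]],"roll":[0],"fingers":[0]}'>/dev/null && $C && python3 -m crank '{"translation":[[0,0,5]],"roll":[0],"fingers":[0]}'>/dev/null && $C && python3 -m crank '{"translation":[[0,0,5]],"roll":[0],"fingers":[0]}'>/dev/null && $C && python3 -m crank '{"translation":[[0,0,4]],"roll":[0],"fingers":[0]}'>/dev/null && $C && python3 -m crank '{"translation":[[0,0,4]],"roll":[0],"fingers":[0]}'>/dev/null && $C
```

```text
box xyz [ -41.  -156.3   42.3] f x,z -1.4 0.8 clk 4.75
box xyz [ -34.9 -160.1   29.6] f x,z 1.6 1.1 clk 4.85
box xyz [ -36.5 -158.9   19.9] f x,z -1.0 -0.3 clk 4.95
box xyz [ -36.3 -158.9   15.3] f x,z 0.4 -0.1 clk 5.05
box xyz [ -36.1 -159.1   10.6] f x,z 0.3 0.3 clk 5.15
box xyz [ -36.3 -159.1    5.3] f x,z -0.4 0.2 clk 5.25
box xyz [ -36.8 -158.8    0.7] f x,z 0.2 0.4 clk 5.35
box xyz [ -37.  -158.7   -3.5] f x,z 0.1 -0.5 clk 5.45
```

```bash
C="python3 chk.py R 4"; 
python3 -m crank '{"translation":[[0,0,6],[0,0,4]],"roll":[0,0],"fingers":[0,0]}'>/dev/null; $C && python3 -m crank '{"translation":[[0,0,4]],"roll":[0],"fingers":[0]}'>/dev/null && $C && python3 -m crank '{"translation":[[0,0,4]],"roll":[0],"fingers":[0]}'>/dev/null && $C && python3 -m crank '{"translation":[[0,0,4]],"roll":[0],"fingers":[0]}'>/dev/null && $C && python3 -m crank '{"translation":[[0,0,4]],"roll":[0],"fingers":[0]}'>/dev/null && $C && python3 -m crank '{"translation":[[0,0,4]],"roll":[0],"fingers":[0]}'>/dev/null && $C && python3 -m crank '{"translation":[[0,0,4]],"roll":[0],"fingers":[0]}'>/dev/null && $C
```

```text
box xyz [ -37.4 -158.5  -14.1] f x,z 0.2 -0.0 clk 5.65
box xyz [ -37.3 -158.5  -18. ] f x,z 0.1 0.0 clk 5.75
box xyz [ -37.2 -158.7  -22. ] f x,z -0.6 0.6 clk 5.85
box xyz [ -37.2 -158.6  -25.9] f x,z 0.4 0.1 clk 5.95
box xyz [ -37.2 -158.6  -29.9] f x,z 0.6 -0.0 clk 6.05
box xyz [ -37.1 -158.7  -33.5] f x,z -7.4 37.9 clk 6.15
```

The bench contact came at TCP z ≈ -32 mm, so the real fingertip is 32 mm above the reported TCP. I'll correct the helpers and redo the approach.

```bash
sed -i 's/return np.array(s\["position"\]),/return np.array(s["position"])+[0,0,.032],/' h.py
python3 -m crank '{"translation":[[0,0,-10],[0,0,-48],[0,0,-48],[0,0,-48],[0,0,-48],[0,0,-40],[45,-32,0],[45,-32,0]],"roll":[0,0,0,0,0,0,0,0],"fingers":[0,0,0,0,0,0,0,0]}'>/dev/null
python3 -m crank '{"translation":[[47,-33,0],[0,0,0],[0,0,0]],"roll":[0,0,0],"fingers":[0,0,0]}'>/dev/null;python3 chk.py R 5
```

```text
box xyz [ 85.6 -71.  239.9] f x,z 0.4 0.7 clk 7.25
```

```bash
C="python3 chk.py R 9"
python3 -m crank '{"translation":[[6,-8,10],[0,0,40],[0,0,0],[-18,0,0],[-14,0,2],[0,0,0]],"roll":[0,0,0,0,0,0],"fingers":[0,0,0,0,0,0]}' >/dev/null; $C && python3 -m crank '{"translation":[[-6,0,1]],"roll":[0],"fingers":[0]}' >/dev/null && $C && python3 -m crank '{"translation":[[-6,0,2]],"roll":[0],"fingers":[0]}' >/dev/null && $C && python3 -m crank '{"translation":[[-6,0,2]],"roll":[0],"fingers":[0]}' >/dev/null && $C && python3 -m crank '{"translation":[[-6,0,2.5]],"roll":[0],"fingers":[0]}' >/dev/null && $C && python3 -m crank '{"translation":[[-6,0,3]],"roll":[0],"fingers":[0]}' >/dev/null && $C&& python3 -m crank '{"translation":[[-6,0,3]],"roll":[0],"fingers":[0]}' >/dev/null && $C
```

```text
box xyz [ 57.3 -64.5 189.5] f x,z 0.8 0.6 clk 7.85
box xyz [ 54.1 -64.7 188.6] f x,z -0.1 0.7 clk 7.95
box xyz [ 47.9 -64.5 186.2] f x,z 0.8 0.3 clk 8.05
box xyz [ 42.1 -64.4 184.1] f x,z 1.6 2.3 clk 8.15
box xyz [ 35.7 -64.2 181.4] f x,z 1.2 1.2 clk 8.25
box xyz [ 29.3 -64.  178.1] f x,z 0.6 2.0 clk 8.35
box xyz [ 22.9 -63.9 174.8] f x,z 1.0 1.3 clk 8.45
```

```bash
C="python3 chk.py R 9"
python3 -m crank '{"translation":[[-6,0,3]],"roll":[0],"fingers":[0]}' >/dev/null; $C && python3 -m crank '{"translation":[[-5,0,3.5]],"roll":[0],"fingers":[0]}' >/dev/null && $C && python3 -m crank '{"translation":[[-5,0,3.5]],"roll":[0],"fingers":[0]}' >/dev/null && $C && python3 -m crank '{"translation":[[-5,0,3.5]],"roll":[0],"fingers":[0]}' >/dev/null && $C && python3 -m crank '{"translation":[[-5,0,4]],"roll":[0],"fingers":[0]}' >/dev/null && $C && python3 -m crank '{"translation":[[-4,0,4.5]],"roll":[0],"fingers":[0]}' >/dev/null && $C && python3 -m crank '{"translation":[[-4,0,4.5]],"roll":[0],"fingers":[0]}' >/dev/null && $C && python3 -m crank '{"translation":[[-4,0,4.5]],"roll":[0],"fingers":[0]}' >/dev/null && $C && python3 -m crank '{"translation":[[-4,0,5]],"roll":[0],"fingers":[0]}' >/dev/null && $C && python3 -m crank '{"translation":[[-3,0,5]],"roll":[0],"fingers":[0]}' >/dev/null && $C && python3 -m crank '{"translation":[[-3,0,5]],"roll":[0],"fingers":[0]}' >/dev/null && $C
```

```text
box xyz [ 16.6 -63.9 171.6] f x,z 1.8 0.8 clk 8.55
box xyz [ 11.5 -63.8 168.1] f x,z 0.6 1.8 clk 8.65
box xyz [  6.6 -63.8 164.5] f x,z 0.9 1.6 clk 8.75
box xyz [  1.7 -63.8 161. ] f x,z 0.7 1.8 clk 8.85
box xyz [ -3.3 -63.8 157. ] f x,z 0.4 1.3 clk 8.95
box xyz [ -7.4 -63.8 152.5] f x,z 0.6 2.0 clk 9.05
box xyz [-11.3 -63.9 147.9] f x,z -0.6 0.5 clk 9.15
box xyz [-15.2 -63.9 143.4] f x,z -0.5 1.4 clk 9.25
box xyz [-19.2 -63.9 138.5] f x,z -0.1 1.9 clk 9.35
box xyz [-21.  -64.1 134.8] f x,z 0.1 16.0 clk 9.45
```

Force jumped to 16 N at about 0.57 rad, which looks like binding. I'll confirm with a light press nearer the edge and farther from the knob, to rule out a knob collision.

```bash
C="python3 chk.py R 9"
python3 -m crank '{"translation":[[0,0,-15],[-10,10,0],[0,0,0]],"roll":[0,0,0],"fingers":[0,0,0]}' >/dev/null; $C && python3 -m crank '{"translation":[[0,0,6]],"roll":[0],"fingers":[0]}' >/dev/null && $C && python3 -m crank '{"translation":[[0,0,2]],"roll":[0],"fingers":[0]}' >/dev/null && $C && python3 -m crank '{"translation":[[0,0,2]],"roll":[0],"fingers":[0]}' >/dev/null && $C && python3 -m crank '{"translation":[[0,0,2]],"roll":[0],"fingers":[0]}' >/dev/null && $C && python3 -m crank '{"translation":[[0,0,2]],"roll":[0],"fingers":[0]}' >/dev/null && $C && python3 -m crank '{"translation":[[0,0,2]],"roll":[0],"fingers":[0]}' >/dev/null && $C
```

```text
box xyz [-33.2 -75.3 148.7] f x,z 0.2 2.0 clk 9.75
box xyz [-31.5 -75.  143.6] f x,z 1.2 11.5 clk 9.85
```

```bash
python3 - <<'E'
from h import *
for z in(.065,.2): print(z,[onz("top",q,z).round(3) for q in((325.7,237.7),(371.7,246.7),(350,241))])
E
python3 chk.py R 9
python3 -m crank '{"translation":[[0,0,-40],[0,0,0]],"roll":[0,0],"fingers":[0,0]}' >/dev/null; python3 chk.py R 9
```

```text
0.065 [array([ 0.425, -0.106,  0.065]), array([ 0.395, -0.275,  0.065]), array([ 0.415, -0.195,  0.065])]
0.2 [array([ 0.419, -0.108,  0.2  ]), array([ 0.391, -0.263,  0.2  ]), array([ 0.409, -0.19 ,  0.2  ])]
box xyz [-31.5 -75.  143.6] f x,z 1.2 11.5 clk 9.85
box xyz [-29.6 -75.2 185.9] f x,z 0.6 1.0 clk 10.05
```

```bash
C="python3 chk.py R 14"
python3 -m crank '{"translation":[[-25,-5,0],[-25,-5,0],[0,0,30],[0,0,31],[0,0,0]],"roll":[0,0,0,0,0],"fingers":[0,0,0,0,0]}' >/dev/null; $C && python3 -m crank '{"translation":[[12,0,0],[10,0,0],[9,0,-11],[9,0,-11]],"roll":[0,0,0,0],"fingers":[0,0,0,0]}' >/dev/null && $C && python3 -m crank '{"translation":[[11,0,-9],[11,0,-8]],"roll":[0,0],"fingers":[0,0]}' >/dev/null && $C && python3 -m crank '{"translation":[[12,0,-7],[13,0,-6]],"roll":[0,0],"fingers":[0,0]}' >/dev/null && $C && python3 -m crank '{"translation":[[14,0,-4],[14,0,-4]],"roll":[0,0],"fingers":[0,0]}' >/dev/null && $C
```

```text
box xyz [-86.1 -61.7 117.3] f x,z -0.6 0.1 clk 10.55
box xyz [-41.4 -63.9 144.6] f x,z -2.6 -1.3 clk 10.95
box xyz [-18.9 -64.1 162.3] f x,z -2.5 -1.1 clk 11.15
box xyz [  6.3 -64.1 175.3] f x,z -2.0 -2.1 clk 11.35
box xyz [ 34.6 -64.1 183.3] f x,z -3.0 -2.1 clk 11.55
```

Opening smoothly at 2–3 N. I'll continue to the stop.

```bash
C="python3 chk.py R 9"
python3 -m crank '{"translation":[[12,0,0],[12,0,0]],"roll":[0,0],"fingers":[0,0]}' >/dev/null; $C && python3 -m crank '{"translation":[[8,0,1]],"roll":[0],"fingers":[0]}' >/dev/null && $C && python3 -m crank '{"translation":[[4,0,0]],"roll":[0],"fingers":[0]}' >/dev/null && $C && python3 -m crank '{"translation":[[3,0,0]],"roll":[0],"fingers":[0]}' >/dev/null && $C && python3 -m crank '{"translation":[[3,0,0]],"roll":[0],"fingers":[0]}' >/dev/null && $C && python3 -m crank '{"translation":[[3,0,0]],"roll":[0],"fingers":[0]}' >/dev/null && $C && python3 -m crank '{"translation":[[3,0,0]],"roll":[0],"fingers":[0]}' >/dev/null && $C && python3 -m crank '{"translation":[[3,0,0]],"roll":[0],"fingers":[0]}' >/dev/null && $C
```

```text
box xyz [ 58.7 -64.1 183. ] f x,z -2.6 1.5 clk 11.75
box xyz [ 66.8 -64.1 181.5] f x,z -2.6 1.9 clk 11.85
box xyz [ 70.1 -64.  180.8] f x,z -1.5 1.8 clk 11.95
box xyz [ 72.2 -63.9 180.6] f x,z -3.0 0.7 clk 12.05
box xyz [ 74.7 -63.9 180.4] f x,z -1.8 -1.6 clk 12.15
box xyz [ 77.6 -63.8 180.3] f x,z -1.8 -1.2 clk 12.25
box xyz [ 79.6 -63.8 180.2] f x,z -6.8 -0.1 clk 12.35
box xyz [ 80.8 -63.8 179.9] f x,z -9.4 -0.9 clk 12.45
```

```bash
python3 -m crank '{"translation":[[-20,0,-25],[-20,0,-25],[-25,35,0],[-25,38,0],[-25,38,0],[-20,37,0],[-9,37,0],[0,0,0]],"roll":[0,0,0,0,0,0,0,-0.05],"fingers":[0,0,0,0,0.5,0.8,0.8,0.8]}'
python3 -m crank '{"translation":[[0,0,0],[0,0,0]],"roll":[0,0],"fingers":[0.8,0.8]}' >/dev/null
python3 - <<'E'
from h import *
t,R,s=tool();ci=camera_info("wrist");im=get_image("wrist");cv2.imwrite("pics/w3.png",im)
h=cv2.cvtColor(im,cv2.COLOR_BGR2HSV);m=(((h[...,0]<6)|(h[...,0]>174))&(h[...,1]>170)&(h[...,2]>80)).astype(np.uint8)
for c in cv2.findContours(m,0,2)[0]:
    if cv2.contourArea(c)>800:
        r=cv2.minAreaRect(c);b=[onz("wrist",q,.01,ci) for q in cv2.boxPoints(r)];g=np.mean(b,0);print(np.round(b,3).tolist(),g);e=[b[i+1]-b[i] for i in(0,1)];l=max(e,key=np.linalg.norm);print([np.linalg.norm(v) for v in e],"ang",np.arctan2(l[1],l[0]));print("shift",R.T@(g-t)*1e3)
print(t,np.arctan2(R[1,0],R[0,0]))
E
```

```text
clock: 13.25
position: [0.4875, -0.4219, 0.1994]
ee_rot: [0.002, 1.0, -0.015, 0.001]
contact_force: [-0.1, 1.0, 1.0]
width: 0.0584
gripper_force: 0.0
[[0.533, -0.398, 0.01], [0.531, -0.438, 0.01], [0.433, -0.437, 0.01], [0.435, -0.393, 0.01]] [ 0.48298448 -0.41658605  0.01      ]
[np.float64(0.040697173722681515), np.float64(0.09797297450206642)] ang 3.130933082823341
shift [ -6.58022398   0.6205233  221.23596669]
[ 0.48921779 -0.41606714  0.23124627] -0.027109672508942702
```

```bash
C="python3 chk.py R 6"
python3 -m crank '{"translation":[[-6,0.5,45],[0,0,48],[0,0,48],[0,0,48],[0,0,30],[0,0,5],[0,0,0]],"roll":[0,0,0,0,0,0,0],"fingers":[0.8,0.8,0.8,0.8,0.8,0.8,0.8]}'>/dev/null; $C && python3 -m crank '{"translation":[[0,0,4],[0,0,0]],"roll":[0,0],"fingers":[0.8,0.8]}' >/dev/null && $C && python3 -m crank '{"translation":[[0,0,0],[0,0,0],[0,0,0],[0,0,0]],"roll":[0,0,0,0],"fingers":[0.3,0.3,0.3,0.3]}' 50
```

```text
box xyz [ -65.3 -248.9    6.6] f x,z -0.8 0.3 clk 14.2
box xyz [ -64.4 -250.6    4.8] f x,z -0.4 0.7 clk 14.4
clock: 14.8
position: [0.4832, -0.4173, -0.0272]
ee_rot: [0.001, 1.0, -0.013, 0.001]
contact_force: [0.2, 0.9, 5.9]
width: 0.0411
gripper_force: 49.7
```

```bash

python3 -m crank '{"translation":[[0,0,-15],[0,0,-45],[0,0,-45],[0,0,-35],[18,-45,0],[18,-45,0],[18,-45,0],[18,-45,0]],"roll":[0,0,0,0,0,0,0,0],"fingers":[0.3,0.3,0.3,0.3,0.3,0.3,0.3,0.3]}'
python3 -m crank '{"translation":[[10,-30,0],[10,-33,0],[0,0,0],[0,0,0],[0,0,0],[0,0,0],[0,0,0],[0,0,0]],"roll":[0,0,-0.15,-0.15,-0.15,-0.15,-0.15,-0.15],"fingers":[0.3,0.3,0.3,0.3,0.3,0.3,0.3,0.3]}' >/dev/null
python3 -m crank '{"translation":[[0,0,0],[0,0,0],[0,0,0],[0,0,0],[0,0,0],[0,0,0]],"roll":[-0.15,-0.15,-0.15,-0.15,-0.02,0],"fingers":[0.3,0.3,0.3,0.3,0.3,0.3]}' 
python3 - <<'E'
from h import *
go("R",(.014,-.003,.006)); ci=camera_info("wrist");im=get_image("wrist");cv2.imwrite("pics/w4.png",im)
E
```

```text
clock: 15.6
position: [0.5596, -0.237, 0.1116]
ee_rot: [0.0, 1.0, -0.014, 0.001]
contact_force: [1.0, 0.9, -0.6]
width: 0.041
gripper_force: 50.8
clock: 17.0
position: [0.5808, -0.176, 0.1112]
ee_rot: [0.0, 0.735, 0.678, 0.0]
contact_force: [-0.0, 0.1, 0.1]
width: 0.0412
gripper_force: 50.8
[ -0.  -0. 137.] heading 1.491 box yaw -0.076
```

View pics/w4.png

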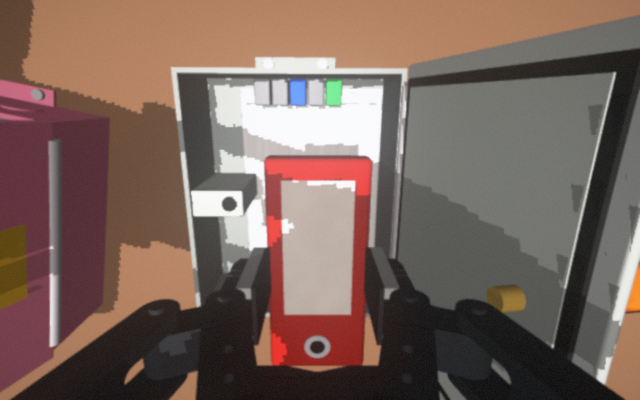

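The wrist view shows the plate held between the pads at (318,260), aligned with the box and clear of the boss at (225,200). The cover stands wide open on the right. Lowering now.

```bash
C="python3 chk.py R 4"
python3 -m crank '{"translation":[[0,0,30],[0,0,40],[0,0,40],[0,0,17],[0,0,0]],"roll":[0,0,0,0,0],"fingers":[0.3,0.3,0.3,0.3,0.3]}'>/dev/null; $C && python3 -m crank '{"translation":[[0,0,2]],"roll":[0],"fingers":[0.3]}' >/dev/null && $C && python3 -m crank '{"translation":[[0,0,1.5]],"roll":[0],"fingers":[0.3]}' >/dev/null && $C && python3 -m crank '{"translation":[[0,0,1.5]],"roll":[0],"fingers":[0.3]}' >/dev/null && $C && python3 -m crank '{"translation":[[0,0,1]],"roll":[0],"fingers":[0.3]}' >/dev/null && $C && python3 -m crank '{"translation":[[0,0,1]],"roll":[0],"fingers":[0.3]}' >/dev/null && $C
```

```text
box xyz [ 7.3 -1.1 15. ] f x,z -12.1 6.8 clk 17.55
```

```bash
C="python3 chk.py R 6"
python3 -m crank '{"translation":[[0,-4,-3],[0,-4,0],[0,0,0]],"roll":[0,0,0],"fingers":[0.3,0.3,0.3]}'>/dev/null; $C;  python3 - <<'E'
from h import *
a=get_image("side")[110:260,240:390]
cv2.imwrite("pics/s3.png",cv2.resize(a,(600,600),interpolation=2))
E
```

```text
box xyz [ 6.1 -2.6 19.1] f x,z -0.4 -0.6 clk 17.85
```

View pics/s3.png

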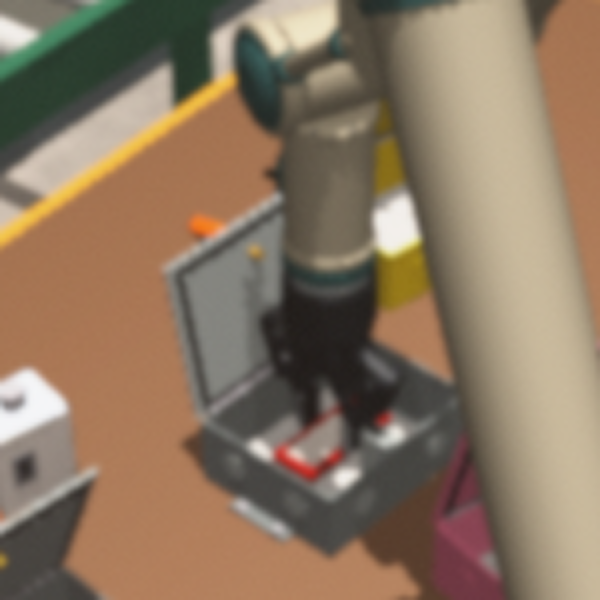

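The side view shows the plate level inside box R, with the gripper clear of the cover. Lowering the rest of the way.

```bash
C="python3 chk.py R 4"
python3 -m crank '{"translation":[[0,0,4],[0,0,0]],"roll":[0,0],"fingers":[0.3,0.3]}'>/dev/null; $C && python3 -m crank '{"translation":[[0,0,2]],"roll":[0],"fingers":[0.3]}' >/dev/null && $C && python3 -m crank '{"translation":[[0,0,1.5]],"roll":[0],"fingers":[0.3]}' >/dev/null && $C && python3 -m crank '{"translation":[[0,0,1.5]],"roll":[0],"fingers":[0.3]}' >/dev/null && $C && python3 -m crank '{"translation":[[0,0,1]],"roll":[0],"fingers":[0.3]}' >/dev/null && $C && python3 -m crank '{"translation":[[0,0,1]],"roll":[0],"fingers":[0.3]}' >/dev/null && $C
```

```text
box xyz [ 7.2 -2.8 16.3] f x,z -0.1 7.7 clk 18.1
```

```bash
C="python3 chk.py R 4"
python3 -m crank '{"translation":[[0,0,-5],[-10,0,0],[-10,0,0],[0,0,0],[0,0,4],[0,0,0]],"roll":[0,0,0,0,0,0],"fingers":[0.3,0.3,0.3,0.3,0.3,0.3]}'>/dev/null; $C && python3 -m crank '{"translation":[[0,0,2]],"roll":[0],"fingers":[0.3]}' >/dev/null && $C && python3 -m crank '{"translation":[[0,0,1.5]],"roll":[0],"fingers":[0.3]}' >/dev/null && $C && python3 -m crank '{"translation":[[0,0,1.5]],"roll":[0],"fingers":[0.3]}' >/dev/null && $C && python3 -m crank '{"translation":[[0,0,1]],"roll":[0],"fingers":[0.3]}' >/dev/null && $C && python3 -m crank '{"translation":[[0,0,1]],"roll":[0],"fingers":[0.3]}' >/dev/null && $C
```

```text
box xyz [  5.2 -22.3  15. ] f x,z -0.3 -0.9 clk 18.7
box xyz [  5.8 -22.2  13.6] f x,z 0.3 -0.3 clk 18.8
box xyz [  5.9 -22.2  12.1] f x,z 0.2 -0.2 clk 18.9
box xyz [  6.  -22.2  10.7] f x,z -0.2 -1.9 clk 19.0
box xyz [  6.  -22.3   9.7] f x,z 0.0 -0.7 clk 19.1
box xyz [  6.  -22.3   8.8] f x,z -0.5 -0.3 clk 19.2
```

```bash
C="python3 chk.py R 4"
python3 -m crank '{"translation":[[0,0,1]],"roll":[0],"fingers":[0.3]}'>/dev/null; $C && python3 -m crank '{"translation":[[0,0,1]],"roll":[0],"fingers":[0.3]}' >/dev/null && $C && python3 -m crank '{"translation":[[0,0,1]],"roll":[0],"fingers":[0.3]}' >/dev/null && $C 
python3 -m crank '{"translation":[[0,0,0],[0,0,0],[0,0,0]],"roll":[0,0,0],"fingers":[0.56,0.56,0.6]}'; python3 chk.py R 4
```

```text
box xyz [  6.1 -22.4   7.9] f x,z -0.6 5.1 clk 19.3
clock: 19.6
position: [0.5708, -0.1953, -0.0241]
ee_rot: [-0.0, 0.734, 0.679, -0.0]
contact_force: [-1.4, -0.4, 0.8]
width: 0.0515
gripper_force: 0.0
box xyz [  5.5 -22.4   7.9] f x,z -1.4 0.8 clk 19.6
```

```bash

python3 -m crank '{"translation":[[0,0,-15],[0,0,-40],[0,0,-48],[0,0,-48],[0,0,-48],[0,0,-33],[40,-22,0],[45,-22,0]],"roll":[0,0,0,0,0,0,0,0],"fingers":[0.6,0.6,0.6,0.3,0,0,0,0]}'>/dev/null
python3 -m crank '{"translation":[[44,-21,0],[44,-21,0],[44,-21,0],[44,-21,0],[44,-21,0],[44,-21,0],[14,-21,0],[0,0,0]],"roll":[0,0,0,0,0,0,0,0.15],"fingers":[0,0,0,0,0,0,0,0]}'>/dev/null
python3 -m crank '{"translation":[[0,0,0],[0,0,0],[0,0,0],[0,0,0],[0,0,0],[0,0,0],[0,0,0],[0,0,0]],"roll":[0.15,0.15,0.15,0.15,0.15,0.15,0.15,0.15],"fingers":[0,0,0,0,0,0,0,0]}'>/dev/null
python3 -m crank '{"translation":[[0,0,0],[0,0,0],[0,0,0],[0,0,0],[0,0,0]],"roll":[0.15,0.147,0,0,0],"fingers":[0,0,0,0,0]}'
python3 - <<'E'
from h import *
ci=camera_info("wrist");im=get_image("wrist");cv2.imwrite("pics/w5.png",im)
print(tool()[0]);
for p in [(-.07,.085,.065),(-.07,-.085,.065),(.016,.087,.196),(.016,-.087,.196)]: print(proj("wrist",[bw("L",p)],ci))
np.save("ci.npy",ci,allow_pickle=True)
im=get_image("top");h=cv2.cvtColor(im,cv2.COLOR_BGR2HSV);m=(((h[...,0]<6)|(h[...,0]>174))&(h[...,1]>170)&(h[...,2]>80)).astype(np.uint8)
for c in cv2.findContours(m,0,2)[0]:
    r=cv2.minAreaRect(c)
    if 40<cv2.contourArea(c)<600: print(r,onz("top",r[0],.012))
E
```

```text
clock: 22.5
position: [0.4088, 0.1812, 0.2079]
ee_rot: [0.0, 0.997, -0.075, 0.0]
contact_force: [0.4, 0.1, 0.2]
width: -0.0
gripper_force: 0.0
[0.40879309 0.18120214 0.23991522]
[[194.09823569  88.40851197]]
[[392.23113301  89.58764956]]
[[  62.57326169 -137.0869881 ]]
[[ 474.42962161 -132.30230875]]
((353.0, 201.0), (10.0, 18.0), 90.0) [ 0.56988639 -0.20767446  0.012     ]
```

View pics/w5.png

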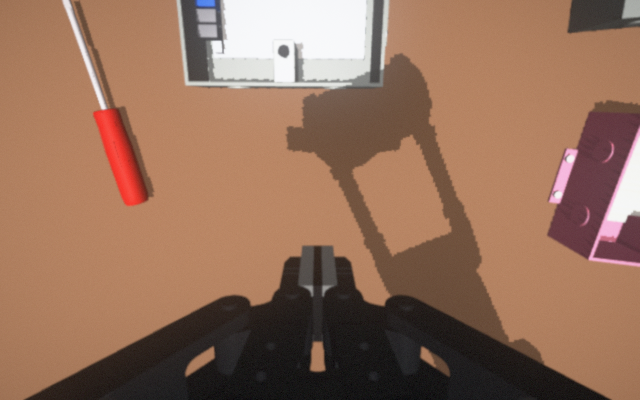

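The wrist view shows box L's front rim from (186,86) to (384,88), boss at (285,60), with the screwdriver off to the left. The top view has the red plate inside box R. Refining L now.

```bash
python3 - <<'E'
from h import *
ci=np.load("ci.npy",allow_pickle=True).item()
a=onz("wrist",(186,86),.065,ci);b=onz("wrist",(384,88),.065,ci);d=a-b
yaw=np.arctan2(-d[0],d[1]);c=(a+b)/2+.0705*np.array([np.cos(yaw),np.sin(yaw),0]);print(a,b,np.linalg.norm(d),yaw,c)
BOX["L"]=(np.array([c[0],c[1],0]),yaw);go("L",(.09,-.06,.24));print(proj("wrist",[tool()[0]],ci))
E
```

```text
[0.50695732 0.28016318 0.065     ] [0.48002017 0.11275947 0.065     ] 0.1695571058180915 -0.15954370639713145 [0.56309339 0.18526115 0.065     ]
[241.  33.  -0.] heading -0.152 box yaw -0.15954370639713145
[[317.8331978  266.88588908]]
```

```bash
sed -i 's/"L":(np.array(\[.560,.179,0\]),-.156)/"L":(np.array([.563,.185,0]),-.157)/' h.py
python3 -m crank '{"translation":[[40,7,0],[45,7,0],[45,7,0],[45,7,0],[43,7,0],[0,0,0],[0,0,0]],"roll":[0,0,0,0,0,0,0],"fingers":[0,0,0,0,0,0,0]}'>/dev/null; C="python3 chk.py L 9"; $C
python3 -m crank '{"translation":[[0,0,30],[0,0,25],[0,0,0]],"roll":[0,0,0],"fingers":[0,0,0]}'>/dev/null;$C
```

```text
box xyz [ 66.6 -62.4 238.8] f x,z -0.7 -0.5 clk 23.3
box xyz [ 61.9 -62.2 181.7] f x,z -0.1 -0.1 clk 23.6
```

```bash
C="python3 chk.py L 9"
python3 -m crank '{"translation":[[-10,0,0],[-8,0,0],[-6,0,2]],"roll":[0,0,0],"fingers":[0,0,0]}' >/dev/null; $C && python3 -m crank '{"translation":[[-6,0,3]],"roll":[0],"fingers":[0]}' >/dev/null && $C && python3 -m crank '{"translation":[[-6,0,3]],"roll":[0],"fingers":[0]}' >/dev/null && $C && python3 -m crank '{"translation":[[-6,0,3]],"roll":[0],"fingers":[0]}' >/dev/null && $C && python3 -m crank '{"translation":[[-5,0,3.5]],"roll":[0],"fingers":[0]}' >/dev/null && $C && python3 -m crank '{"translation":[[-5,0,3.5]],"roll":[0],"fingers":[0]}' >/dev/null && $C && python3 -m crank '{"translation":[[-5,0,4]],"roll":[0],"fingers":[0]}' >/dev/null && $C && python3 -m crank '{"translation":[[-4,0,4]],"roll":[0],"fingers":[0]}' >/dev/null && $C && python3 -m crank '{"translation":[[-4,0,4.5]],"roll":[0],"fingers":[0]}' >/dev/null && $C && python3 -m crank '{"translation":[[-4,0,5]],"roll":[0],"fingers":[0]}' >/dev/null && $C && python3 -m crank '{"translation":[[-4,0,5]],"roll":[0],"fingers":[0]}' >/dev/null && $C && python3 -m crank '{"translation":[[-3,0,5]],"roll":[0],"fingers":[0]}' >/dev/null && $C && python3 -m crank '{"translation":[[-3,0,5]],"roll":[0],"fingers":[0]}' >/dev/null && $C && python3 -m crank '{"translation":[[-3,0,5]],"roll":[0],"fingers":[0]}' >/dev/null && $C && python3 -m crank '{"translation":[[-3,0,5]],"roll":[0],"fingers":[0]}' >/dev/null && $C
```

```text
box xyz [ 42.  -61.6 185. ] f x,z 0.0 0.1 clk 23.9
box xyz [ 36.2 -61.8 181.3] f x,z 0.4 0.8 clk 24.0
box xyz [ 30.6 -62.  177.7] f x,z 0.7 0.9 clk 24.1
box xyz [ 24.8 -62.  174.4] f x,z 1.4 1.8 clk 24.2
box xyz [ 19.4 -62.1 170.6] f x,z 1.3 1.3 clk 24.3
box xyz [ 14.2 -62.2 166.7] f x,z 0.5 2.1 clk 24.4
box xyz [  9.1 -62.3 162.6] f x,z 0.4 1.3 clk 24.5
box xyz [  4.8 -62.3 158.4] f x,z 0.6 1.9 clk 24.6
box xyz [  1.  -62.3 153.9] f x,z -0.4 1.3 clk 24.7
box xyz [ -3.  -62.3 148.9] f x,z 0.5 1.6 clk 24.8
box xyz [ -7.1 -62.3 143.8] f x,z -0.4 1.4 clk 24.9
box xyz [-10.3 -62.4 138.8] f x,z -0.0 1.7 clk 25.0
box xyz [-13.  -62.4 133.8] f x,z 0.6 1.6 clk 25.1
box xyz [-16.  -62.4 128.8] f x,z -0.8 0.6 clk 25.2
box xyz [-18.9 -62.4 123.9] f x,z -0.0 2.0 clk 25.3
```

```bash
C="python3 chk.py L 9"
python3 -m crank '{"translation":[[0,10,-3],[0,3,3]],"roll":[0,0],"fingers":[0,0]}' >/dev/null; $C && python3 -m crank '{"translation":[[-3,0,5]],"roll":[0],"fingers":[0]}' >/dev/null && $C && python3 -m crank '{"translation":[[-3,0,5]],"roll":[0],"fingers":[0]}' >/dev/null && $C && python3 -m crank '{"translation":[[-3,0,6]],"roll":[0],"fingers":[0]}' >/dev/null && $C && python3 -m crank '{"translation":[[-2,0,6]],"roll":[0],"fingers":[0]}' >/dev/null && $C && python3 -m crank '{"translation":[[-2,0,6]],"roll":[0],"fingers":[0]}' >/dev/null && $C && python3 -m crank '{"translation":[[-2,0,6]],"roll":[0],"fingers":[0]}' >/dev/null && $C && python3 -m crank '{"translation":[[-1,0,6]],"roll":[0],"fingers":[0]}' >/dev/null && $C && python3 -m crank '{"translation":[[-1,0,5]],"roll":[0],"fingers":[0]}' >/dev/null && $C && python3 -m crank '{"translation":[[-1,0,3]],"roll":[0],"fingers":[0]}' >/dev/null && $C && python3 -m crank '{"translation":[[0,0,2]],"roll":[0],"fingers":[0]}' >/dev/null && $C && python3 -m crank '{"translation":[[0,0,1]],"roll":[0],"fingers":[0]}' >/dev/null && $C && python3 -m crank '{"translation":[[0,0,1]],"roll":[0],"fingers":[0]}' >/dev/null && $C && python3 -m crank '{"translation":[[0,0,1]],"roll":[0],"fingers":[0]}' >/dev/null && $C
```

```text
box xyz [-18.1 -76.3 124.7] f x,z 0.0 -0.2 clk 25.5
box xyz [-20.3 -76.1 119.7] f x,z 0.2 0.5 clk 25.6
box xyz [-24.  -75.6 114.3] f x,z 0.6 1.0 clk 25.7
box xyz [-27.4 -75.4 108.1] f x,z 1.3 1.5 clk 25.8
box xyz [-29.9 -75.4 101.8] f x,z -1.3 0.3 clk 25.9
box xyz [-32.  -75.3  95.7] f x,z 0.1 0.7 clk 26.0
box xyz [-33.8 -75.3  89.8] f x,z 0.9 1.2 clk 26.1
box xyz [-35.  -75.3  83.7] f x,z -0.7 0.6 clk 26.2
box xyz [-35.9 -75.3  78.7] f x,z 0.8 -0.0 clk 26.3
box xyz [-36.7 -75.4  75.8] f x,z -0.3 1.3 clk 26.4
box xyz [-36.9 -75.4  74. ] f x,z -0.9 0.8 clk 26.5
box xyz [-36.8 -75.5  73.1] f x,z -0.2 -0.4 clk 26.6
box xyz [-36.6 -75.4  72.4] f x,z -0.9 0.6 clk 26.7
box xyz [-36.5 -75.4  71.4] f x,z -0.7 0.4 clk 26.8
```

```bash
C="python3 chk.py L 9"
python3 -m crank '{"translation":[[0,0,1]],"roll":[0],"fingers":[0]}' >/dev/null; $C && python3 -m crank '{"translation":[[0,0,1]],"roll":[0],"fingers":[0]}' >/dev/null && $C && python3 -m crank '{"translation":[[0,0,1]],"roll":[0],"fingers":[0]}' >/dev/null && $C && python3 -m crank '{"translation":[[0,0,1]],"roll":[0],"fingers":[0]}' >/dev/null && $C && python3 -m crank '{"translation":[[0,0,1]],"roll":[0],"fingers":[0]}' >/dev/null && $C
```

```text
box xyz [-36.5 -75.4  70.4] f x,z -0.6 1.0 clk 26.9
box xyz [-36.5 -75.4  69.4] f x,z -0.3 0.8 clk 27.0
box xyz [-36.5 -75.4  68.3] f x,z 0.2 0.6 clk 27.1
box xyz [-36.5 -75.4  67.3] f x,z -0.8 0.6 clk 27.2
box xyz [-36.5 -75.4  66.4] f x,z -0.8 3.0 clk 27.3
```

```bash
C="python3 chk.py L 12"
python3 -m crank '{"translation":[[0,0,1],[0,0,0]],"roll":[0,0],"fingers":[0,0]}' >/dev/null; $C && python3 -m crank '{"translation":[[0,0,0.7]],"roll":[0],"fingers":[0]}' >/dev/null && $C && python3 -m crank '{"translation":[[0,0,0.7]],"roll":[0],"fingers":[0]}' >/dev/null && $C && python3 -m crank '{"translation":[[0,0,0.7]],"roll":[0],"fingers":[0]}' >/dev/null && $C
```

```text
box xyz [-36.5 -75.4  65.8] f x,z -1.3 5.9 clk 27.5
box xyz [-36.5 -75.4  65.3] f x,z -1.8 7.3 clk 27.6
box xyz [-36.5 -75.4  64.8] f x,z -2.8 9.3 clk 27.7
box xyz [-36.5 -75.4  64.4] f x,z -2.9 11.4 clk 27.8
```

Cover L is fully shut: hard contact at box height, with no binding on the way. Next I'll put the wrist camera straight above the knob to measure the wing angle.

```bash
python3 -m crank '{"translation":[[0,0,-20],[0,0,-45],[0,0,-48],[-20,-15,-45],[-26,-25,0],[-30,-35,0],[0,0,0],[0,0,0]],"roll":[0,0,0,0,0,0,0,0],"fingers":[0,0,0.5,0.6,0.6,0.6,0.6,0.6]}'>/dev/null; python3 chk.py L 9
cat > knob.py <<'E'
from h import *
t,R,s=tool();ci=camera_info("wrist");im=get_image("wrist");h=cv2.cvtColor(im,cv2.COLOR_BGR2HSV);cv2.imwrite("pics/k.png",im)
print("cam",ray("wrist",(320,200),ci)[0],"exp px",proj("wrist",[bw("L",(-.042,0,.113))],ci))
m=((h[...,0]>=4)&(h[...,0]<18)&(h[...,1]>200)&(h[...,2]>110)).astype(np.uint8)
for c in cv2.findContours(cv2.morphologyEx(m,3,np.ones((9,9))),0,2)[0]:
    if cv2.contourArea(c)<60: continue
    r=cv2.minAreaRect(c);b=np.array([onz("wrist",q,.113,ci) for q in cv2.boxPoints(r)]);g=b.mean(0);e=[b[1]-b[0],b[2]-b[1]];l=max(e,key=np.linalg.norm)
    print(cv2.contourArea(c),np.round(r[0]),"c",g,"sizes",[round(np.linalg.norm(v)*1e3) for v in e],"ang",np.arctan2(l[1],l[0]),"V",h[int(r[0][1]),int(r[0][0])])
print("expect",bw("L",(-.042,0,.113)))
go("L",(-.042,0,.2))
E
python3 knob.py
```

```text
box xyz [-112.6   -0.7  220. ] f x,z 0.2 -0.1 clk 28.6
cam [0.52325354 0.19134329 0.36295077] exp px [[317.35633968 101.14864966]]
expect [0.52151657 0.19156694 0.113     ]
[70. -1. 20.] heading -0.152 box yaw -0.157
```

```bash
python3 - <<'E'
from h import *
im=cv2.imread("pics/k.png");h=cv2.cvtColor(im,cv2.COLOR_BGR2HSV)
for y in range(60,145,12): print(y,[tuple(int(v) for v in h[y,x]) for x in range(270,371,14)])
E
```

```text
60 [(36, 5, 237), (30, 4, 237), (30, 4, 237), (36, 5, 237), (24, 5, 236), (30, 4, 235), (38, 4, 235), (38, 4, 235)]
72 [(38, 4, 239), (38, 4, 239), (36, 5, 237), (0, 0, 226), (38, 4, 237), (13, 175, 235), (38, 4, 236), (30, 4, 236)]
84 [(30, 4, 238), (38, 4, 239), (110, 7, 211), (15, 11, 97), (16, 167, 238), (18, 164, 238), (30, 9, 170), (42, 9, 148)]
96 [(45, 4, 239), (38, 4, 239), (0, 10, 98), (8, 11, 96), (8, 44, 105), (10, 16, 146), (24, 9, 145), (30, 7, 145)]
108 [(45, 4, 240), (45, 4, 238), (18, 163, 238), (9, 21, 87), (15, 24, 64), (15, 10, 148), (36, 9, 148), (30, 9, 147)]
120 [(40, 3, 239), (10, 161, 181), (10, 165, 184), (15, 31, 66), (0, 8, 123), (25, 11, 144), (35, 10, 146), (30, 9, 143)]
132 [(45, 2, 238), (40, 3, 239), (20, 10, 146), (21, 12, 146), (12, 9, 144), (30, 7, 144), (24, 9, 143), (36, 9, 143)]
144 [(12, 104, 170), (13, 88, 110), (13, 93, 104), (13, 97, 105), (11, 98, 104), (12, 98, 102), (13, 98, 101), (12, 104, 105)]
```

```bash
python3 - <<'E'
from h import *
ci=camera_info("wrist");im=cv2.imread("pics/k.png");h=cv2.cvtColor(im,cv2.COLOR_BGR2HSV)
m=((h[...,0]>=5)&(h[...,0]<24)&(h[...,1]>130)&(h[...,2]>120)).astype(np.uint8);m[160:]=0;m[:,:240]=0;m[:,400:]=0
cs=[c for c in cv2.findContours(m,0,2)[0] if cv2.contourArea(c)>20]
for c in cs: print(cv2.contourArea(c),cv2.minAreaRect(c), h[c[:,0,1].mean().astype(int),c[:,0,0].mean().astype(int)])
r=cv2.minAreaRect(np.vstack(cs));b=np.array([onz("wrist",q,.113,ci) for q in cv2.boxPoints(r)]);e=[b[1]-b[0],b[2]-b[1]];l=max(e,key=np.linalg.norm)
print(b.mean(0),[np.linalg.norm(v) for v in e],"ang",np.arctan2(l[1],l[0]),r)
top=((m>0)&(h[...,2]>225)).astype(np.uint8)
pts=np.array(np.nonzero(top)[::-1]).T.astype(np.float32);r=cv2.minAreaRect(pts);b=np.array([onz("wrist",q,.113,ci) for q in cv2.boxPoints(r)]);e=[b[1]-b[0],b[2]-b[1]];l=max(e,key=np.linalg.norm)
print("top face",b.mean(0),[np.linalg.norm(v) for v in e],"ang",np.arctan2(l[1],l[0]),r)
E
```

```text
461.5 ((294.7360534667969, 114.52519226074219), (19.725502014160156, 27.914419174194336), 55.491477966308594) [ 10 166 187]
521.5 ((335.71624755859375, 84.70269775390625), (20.110841751098633, 30.340633392333984), 54.462318420410156) [ 17 165 237]
[0.52312473 0.19211749 0.113     ] [np.float64(0.05337051372286923), np.float64(0.013066103159319728)] ang -1.1141105008649368 ((315.7262268066406, 99.30699920654297), (20.084020614624023, 79.95474243164062), 53.61564636230469)
top face [0.52330451 0.19149144 0.113     ] [np.float64(0.05086533665618246), np.float64(0.011466514545248907)] ang -1.1088397649870179 ((316.5487365722656, 98.94046783447266), (17.611820220947266, 76.21216583251953), 53.34389114379883)
```

```bash
python3 -m crank '{"translation":[[35,0,0],[36,-1,0],[0,0,0],[0,0,0],[0,0,0],[0,0,0],[0,0,0],[0,0,0]],"roll":[0,0,-0.15,-0.15,-0.15,-0.15,-0.15,-0.15],"fingers":[0.6,0.6,0.6,0.6,0.6,0.6,0.6,0.6]}'>/dev/null
python3 -m crank '{"translation":[[0,0,0],[0,0,0],[0,0,0],[0,0,0],[0,0,0],[0,0,0],[0,0,0],[0,0,0]],"roll":[-0.15,-0.15,-0.15,-0.15,-0.15,-0.15,-0.15,-0.15],"fingers":[0.6,0.6,0.6,0.6,0.6,0.6,0.6,0.6]}'>/dev/null
python3 -m crank '{"translation":[[0,0,0],[0,0,0],[0,0,0]],"roll":[-0.08,0,0],"fingers":[0.6,0.6,0.6]}'
python3 - <<'E'
from h import *
t,R,s=tool();print(R.T@(np.array([.5225,.192,.086])-t)*1e3,np.arctan2(R[1,0],R[0,0]),s["qpos"][5],s["moment"])
E
```

```text
clock: 30.55
position: [0.5229, 0.1906, 0.1876]
ee_rot: [-0.0, 0.53, 0.848, -0.0]
contact_force: [-0.2, 0.6, 0.4]
width: 0.0511
gripper_force: 0.0
[  1.53393818   0.31428361 133.55642316] 2.0234993659562277 -0.2278920962464409 [ 0.03463029 -0.02170621  0.032315  ]
```

```bash
C="python3 chk.py L 6"
python3 -m crank '{"translation":[[1.5,0.3,40],[0,0,40],[0,0,20],[0,0,0]],"roll":[0,0,0,0],"fingers":[0.6,0.6,0.6,0.6]}'>/dev/null; $C && python3 -m crank '{"translation":[[0,0,12]],"roll":[0],"fingers":[0.6]}'>/dev/null && $C && python3 -m crank '{"translation":[[0,0,12]],"roll":[0],"fingers":[0.6]}'>/dev/null && $C && python3 -m crank '{"translation":[[0,0,9],[0,0,0]],"roll":[0,0],"fingers":[0.6,0.6]}'>/dev/null && $C && python3 -m crank '{"translation":[[0,0,0],[0,0,0],[0,0,0],[0,0,0],[0,0,0],[0,0,0]],"roll":[0,0,0,0,0,0],"fingers":[0,0,0,0,0,0]}' 50 && $C; python3 -c "
from h import *;s=tool()[2];print(s['moment'],s['qpos'][5])"
```

```text
box xyz [-44.2   0.  116.6] f x,z -1.3 0.4 clk 30.95
box xyz [-39.7   2.  109.3] f x,z 0.5 -0.2 clk 31.05
box xyz [-40.1   2.   96.8] f x,z -0.4 -0.2 clk 31.15
box xyz [-42.6   1.2  85.9] f x,z -0.2 -0.7 clk 31.35
clock: 31.95
position: [0.5214, 0.1928, 0.0552]
ee_rot: [-0.0, 0.529, 0.849, -0.0]
contact_force: [-3.4, -1.0, 3.3]
width: 0.0132
gripper_force: 53.5
box xyz [-42.3   1.2  87.2] f x,z -3.2 3.3 clk 31.95
[-0.31251313  0.43412221  0.04875334] -0.22671745803995078
```

```bash
cat > m.py <<'E'
from h import *
t,R,s=tool();print("head",round(np.arctan2(R[1,0],R[0,0]),3),"Mz",round(s["moment"][2],3),"F",np.round(s["contact_force"],1),"w",round(s["width"],4),"q6 %.2f"%s["qpos"][5],"t %.2f"%s["clock"])
E
python3 -m crank '{"translation":[[0,0,0],[0,0,0],[0,0,0]],"roll":[0,0.1,0.1],"fingers":[0,0,0]}' 90 >/dev/null; python3 m.py
python3 -m crank '{"translation":[[0,0,0],[0,0,0]],"roll":[0.1,0.1],"fingers":[0,0]}' >/dev/null; python3 m.py
python3 -m crank '{"translation":[[0,0,0],[0,0,0]],"roll":[0.1,0.1],"fingers":[0,0]}' >/dev/null; python3 m.py
```

```text
head 1.823 Mz 0.135 F [-3.8 -3.4  5.6] w 0.0121 q6 -0.02 t 32.25
head 1.623 Mz 0.052 F [-4.9 -2.2  5.4] w 0.0119 q6 0.18 t 32.45
head 1.423 Mz 0.138 F [-4.9 -2.8  5.6] w 0.0121 q6 0.38 t 32.65
```

```bash
echo 'import sys;sys.exit(int(s["moment"][2]>.27))' >> m.py; C="python3 m.py"
python3 -m crank '{"translation":[[0,0,0],[0,0,0]],"roll":[0.07,0.07],"fingers":[0,0]}' >/dev/null; $C && python3 -m crank '{"translation":[[0,0,0]],"roll":[0.07],"fingers":[0]}' >/dev/null && $C && python3 -m crank '{"translation":[[0,0,0]],"roll":[0.07],"fingers":[0]}' >/dev/null && $C && python3 -m crank '{"translation":[[0,0,0]],"roll":[0.07],"fingers":[0]}' >/dev/null && $C && python3 -m crank '{"translation":[[0,0,0]],"roll":[0.07],"fingers":[0]}' >/dev/null && $C && python3 -m crank '{"translation":[[0,0,0]],"roll":[0.07],"fingers":[0]}' >/dev/null && $C && python3 -m crank '{"translation":[[0,0,0]],"roll":[0.07],"fingers":[0]}' >/dev/null && $C && python3 -m crank '{"translation":[[0,0,0]],"roll":[0.07],"fingers":[0]}' >/dev/null && $C && python3 -m crank '{"translation":[[0,0,0]],"roll":[0.07],"fingers":[0]}' >/dev/null && $C && python3 -m crank '{"translation":[[0,0,0]],"roll":[0.07],"fingers":[0]}' >/dev/null && $C
```

```text
head 1.284 Mz 0.08 F [-4.5 -1.6  6.3] w 0.0122 q6 0.52 t 32.85
head 1.214 Mz 0.165 F [-5.1 -2.1  5.6] w 0.0122 q6 0.59 t 32.95
head 1.144 Mz 0.042 F [-4.2 -1.6  5.8] w 0.0123 q6 0.66 t 33.05
head 1.074 Mz 0.238 F [-4.3 -1.9  6.5] w 0.0118 q6 0.73 t 33.15
head 1.005 Mz 0.463 F [-4.9 -2.8  5.9] w 0.0124 q6 0.80 t 33.25
```

```bash
C="python3 m.py"
for i in 1; do :; done; python3 -m crank '{"translation":[[0,0,0]],"roll":[0.05],"fingers":[0]}' >/dev/null; $C ; python3 -m crank '{"translation":[[0,0,0]],"roll":[0.05],"fingers":[0]}' >/dev/null; $C ; python3 -m crank '{"translation":[[0,0,0]],"roll":[0.05],"fingers":[0]}' >/dev/null; $C
```

```text
head 0.956 Mz 0.487 F [-4.7 -0.9  5. ] w 0.0124 q6 0.84 t 33.35
head 0.906 Mz 0.252 F [-5.8 -2.1  6.5] w 0.012 q6 0.89 t 33.45
head 0.856 Mz 0.29 F [-4.4 -2.3  7. ] w 0.012 q6 0.94 t 33.55
```

```bash
C="python3 m.py"
python3 -m crank '{"translation":[[0,0,0]],"roll":[0.05],"fingers":[0]}' >/dev/null; $C ; python3 -m crank '{"translation":[[0,0,0]],"roll":[0.05],"fingers":[0]}' >/dev/null; $C ; python3 -m crank '{"translation":[[0,0,0]],"roll":[0.05],"fingers":[0]}' >/dev/null; $C;  python3 -m crank '{"translation":[[0,0,0]],"roll":[0.04],"fingers":[0]}' >/dev/null; $C
```

```text
head 0.806 Mz 0.204 F [-5.  -2.6  5.3] w 0.0125 q6 1.00 t 33.65
head 0.755 Mz 0.153 F [-5.2 -2.6  7.2] w 0.0125 q6 1.05 t 33.75
head 0.705 Mz 0.189 F [-5.3 -1.5  7.6] w 0.0119 q6 1.10 t 33.85
head 0.666 Mz 0.326 F [-5.7 -2.3  5.7] w 0.0123 q6 1.13 t 33.95
```

One click: torque peaked at 0.49, sagged to 0.15, then jumped at the next notch (slip about 0.42). Releasing and retracting.

```bash
python3 -m crank '{"translation":[[0,0,0],[0,0,0],[0,0,0],[0,0,0]],"roll":[0,0,0,0],"fingers":[0.5,0.6,0.6,0.6]}'; python3 -m crank '{"translation":[[0,0,-20],[0,0,-40],[0,0,-45],[0,0,-45],[0,0,-20],[0,-40,0],[0,-45,0],[0,-45,0]],"roll":[0,0,0,0,0,0,0,0],"fingers":[0.6,0.6,0.6,0.6,0.6,0.6,0.6,0.6]}'; python3 - <<'E'
from h import *
p,R,s=tool();print(p,R[:,0])
im=get_image("top");cv2.imwrite("pics/end.png",im);h=cv2.cvtColor(im,cv2.COLOR_BGR2HSV);m=(((h[...,0]<6)|(h[...,0]>174))&(h[...,1]>150)&(h[...,2]>60)).astype(np.uint8)
for c in cv2.findContours(m,0,2)[0]:
    r=cv2.minAreaRect(c)
    if 30<cv2.contourArea(c)<600: print(r,np.round([onz("top",q,.014)[:2] for q in cv2.boxPoints(r)],3).tolist())
print("R interior px",proj("top",[bw("R",(x,y,.004)) for x in(-.067,.067) for y in(.082,-.082)]).round().tolist())
# cover angles from gray edges: expected px
for th in(1.6,1.75): print(th,proj("top",[bw("R",(.07-.142*np.cos(th),y,.065+.142*np.sin(th))) for y in(.087,-.087)]).round().tolist())
print("orange", [ (np.round(cv2.minAreaRect(c)[0]),cv2.contourArea(c)) for c in cv2.findContours(((h[...,0]>=5)&(h[...,0]<20)&(h[...,1]>190)&(h[...,2]>110)).astype(np.uint8),0,2)[0] if 8<cv2.contourArea(c)<400])
for th in(1.5,1.6,1.75):print("knobR",th,proj("top",[bw("R",(.07-.112*np.cos(th)+.048*np.sin(th),0,.065+.112*np.sin(th)+.048*np.cos(th)))]).round())
print("knobL",proj("top",[bw("L",(-.042,0,.113))]))
E
```

```text
clock: 34.35
position: [0.5225, 0.1932, 0.0549]
ee_rot: [-0.0, 0.945, 0.327, 0.0]
contact_force: [-0.2, 0.2, -1.1]
width: 0.0513
gripper_force: 0.0
clock: 35.15
position: [0.4412, 0.2962, 0.2252]
ee_rot: [-0.0, 0.945, 0.327, 0.001]
contact_force: [0.5, 0.0, -0.4]
width: 0.0514
gripper_force: 0.0
[0.44116434 0.29617833 0.257204  ] [0.78679107 0.61721796 0.00134299]
((198.0, 236.0), (12.0, 6.0), 90.0) [[0.448, 0.397], [0.449, 0.374], [0.403, 0.371], [0.402, 0.395]]
((349.9903259277344, 200.6837158203125), (24.54497528076172, 10.301531791687012), 3.0127875804901123) [[0.553, -0.148], [0.592, -0.15], [0.589, -0.244], [0.549, -0.242]]
R interior px [[321.0, 217.0], [364.0, 221.0], [324.0, 183.0], [366.0, 187.0]]
1.6 [[322.0, 171.0], [373.0, 175.0]]
1.75 [[323.0, 165.0], [373.0, 169.0]]
orange [(array([349., 246.]), 25.5), (array([246., 212.]), 11.0), (array([480., 213.]), 27.0), (array([346., 160.]), 40.0)]
knobR 1.5 [[348. 164.]]
knobR 1.6 [[348. 161.]]
knobR 1.75 [[348. 158.]]
knobL [[243.74059341 208.98352314]]
```

```bash
python3 -c "
from rig import manip;print(manip.sign_off())"
```

```text
the job is handed in; nothing more can be done
None
```

The job is handed in: the left box is shut and its knob turned to one click; the right box's cover bound at about 0.57 rad, so I swung it back to its stop and laid the red plate flat inside, about 23 mm off the middle of the free floor because the gripper touched the boss; I have seen no verdict.

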